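Fish the glue caul out of the box drum

ROBOT

A 7-joint arm with a two-finger parallel gripper is mounted at the origin on the work surface. World frame = base frame: x ahead of the robot, y to its left, z up, the work surface at z = 0. Lengths are in m, angles in rad, forces in N, time in s.
With the tool pointing down it reaches from about 0.425 to 0.925 m from the base axis. Payload 6.8 kg.
Tool frame: the origin (TCP) lies at the very end of the fingers, on their centre line; the grasp point (between the pads) lies 19 mm behind it (bot.grip_depth is the distance from the TCP to the grasp point, in m); z points along the fingers, y is the direction in which the jaws open and shut (so a half turn about z gives the same grasp; the last joint's range is limited). The gripper opens to 85 mm and grips with 20 to 120 N. Pads are 22 mm wide; open, the fingers measure 114 mm over their backs; the gripper's body (76 mm by 85 mm) begins 54 mm behind the grasp point. The pads swing forward as they close: fully open they stand 13 mm farther back than shut.
Start: joints at [1.077, 0.477, 0.022, 1.555, -0.011, 1.109, -0.083], TCP at [0.254, -0.625, 0.231] pointing down, gripper open.
Joint ranges: [-2.96, 2.96], [-0.34, 2.1], [-1.41, 1.46], [0.24, 2.44], [-1.37, 4.51], [0.17, 1.92], [-2.96, 2.96]. Speed limits (rad/s): [2.39, 2.39, 3.14, 3.14, 3.14, 3.14, 3.14].

INTERFACE

Orientations are given as a unit quaternion [w, x, y, z].
In Python, from station import bot gives the robot as it stands.
- The arm moves only by the tool step_arm, never from a script. Its argument "increments" is a list of rows, each a list of 7 numbers: the shift along the world's x, y, z in m, then the turn, a rotation vector about the world's x, y, z in degrees, then the gripper command: -1 is fully open, 1 is shut, values between are in proportion. In form: [[dx, dy, dz, rx, ry, rz, fingers], ...]. A call has 1 to 10 rows; each row is the pose to reach, as a shift and turn from the pose commanded when the call began; what a row does not reach only later rows make up. A row lasts 1/12 s, in which the tool goes at most 41.7 mm and 7.16 degrees, less where a joint would pass 70% of its speed; a pose out of reach is approached as far as the arm can. A call with a gripper value outside its range is refused whole. The fingers move at their own pace and stop on an object; "force" is the grip in N (left out, the last holds). Time passes only in rows, so rows that repeat a pose let the fingers close. It gives the time, the measured TCP pose, the force and the opening at its end, in the units of the state.
- bot.get_obs(): the state, without advancing time (a new reading comes with each control period).
- bot.read_camera(name): name is "side" or "top" or "wrist"; returns a dict with "color" (384x512x3 uint8, red, green, blue), "intrinsics" (3x3 intrinsics, pixels), "extrinsics" (4x4, takes a point from camera to world coordinates). Camera axes: x right, y up, looking along -z (the intrinsics and any distortion apply to the point x, -y, -z); pixel columns grow to the right and rows downward; lengths in m; the calibration is good to about 2 mm. The wrist camera is an equidistant fisheye: a pixel r from the principal point sees the ray r / f radians off the axis. A picture is of the moment at which its call begins. There is no depth.
- bot.hand_in(): hands the job in, once; it reports no verdict.
Trained networks look in the newest picture that a camera, given by its name, has taken for a name from the list of things; names that differ only in an ending like _2 or _b are one class to them, and where a whole thing is asked for, a point or a joint stands for the part that bears it (a point fixed in the world has none). Each returns a list of dicts, best first, with "conf" (0 to 1); they miss things now and then, are a little off and sometimes report something else, mostly with a low value. They report only what shows in the picture. A call takes as long as a camera call. They do not tell look-alikes from the thing itself.
- bot.recognise(thing, camera): "location" ([column, row] as shares, 0 to 1, of the picture: columns of its width, rows of its height, amid what is visible of it).
- bot.place_of(thing, camera): "location" ([column, row] as shares, 0 to 1, of the picture: columns of its width, rows of its height: a listed point, or the origin of a listed thing).
The state is a dict: "t": time; "q": joint angles; "joint_vel": joint speeds; "joint_torque": joint torques, N m; "eef_pos": TCP position; "tool_rot": TCP orientation; "contact_force": force on the tool from outside, world axes, zero at the start; "torque": the same for the moment, N m; "gripper_width": opening from 0.0 (shut) to 1.0 (fully open).
Only numpy, scipy, OpenCV 4.12 (cv2) and the standard library are available. Lean on these libraries where they do the work, as an engineer would, in place of code of your own. Each camera call takes 0.05 s, during which the arm holds its last target.

TASK

A glue caul was left inside the wooden box drum, out to one side of its sound hole. Take the long hook picker from its rack, reach in through the sound hole, catch the caul by its wire bail and lift it out through the hole on the hook; then set it down, without dropping it, standing upright in the grey tray, and hang the picker back in the fork of its rack. Leave the glue bottle, the sanding block and the wax jar where they stand.

Things in the scene. Friction and masses are not known exactly. Their poses are not given: they have to be found in the camera images.
- sound_hole (a point): Centre of the round sound hole in the drum's top panel, level with its upper face. Hole 84 mm across, panel 12 mm thick; the inner floor is 120 mm below this point. Axes are the drum's: x away from the robot at yaw 0, z up.
- drum: Pale wooden box drum with dark strips, fixed; 220 (x) x 280 (y) x 130 mm high, walls and floor 10 mm. Origin: centre of its underside, on the bench. The hole is 30 mm from its middle towards -x. The +x side has a window with thin brass bars.
- caul_center (a point): The caul, loose on the drum's inner floor: orange block 34 (x) x 54 (y) x 12 mm high, z up, with an upright wire bail. This point is on its centre line, 27 mm above its underside. 0.13 to 0.25 kg. It starts 65 to 90 mm from the hole's axis on the drum's +x side, x within 0.4 rad of the drum's: a plumb picker cannot reach the bail; it must lean in the hole, hook end outwards.
- caul: The same caul; origin at the centre of its underside. The bail, of 5 mm yellow wire, lies in the caul's y-z plane (x = 0): upright legs at y = +-20 mm up to z = 30 mm, then straight slopes meeting in a peak at y = 0, z = 52 mm (wire centres). Clear opening under it: 35 mm wide, 37 mm high in the middle.
- picker_grip (a point): The hook picker, 0.12 kg, hangs upright and loose in its rack; this is the middle of its green handle, 18 x 18 mm square, faces along its x and y, reaching 34 mm below and 30 mm above this point. z is up along the rod.
- picker: The same picker; origin on the rod's axis at its foot, 170 mm below picker_grip. Straight steel rod of 6 mm diameter; at the foot the 6 mm wire turns along +x for 22 mm and then up for 9 mm (wire centre lines), ending in a round tip 12 mm above the origin. At the start +x points to the rack's -x within 0.4 rad.
- picker_collar (a point): On the picker's axis at the underside of its brass collar (36 mm across, 6 mm thick), 40 mm below picker_grip. Same axes.
- rack_seat (a point): Where the collar's underside rests: middle of the top of the rack's steel fork, 160 mm above the bench. Fixed; axes are the rack's. Slot 16 mm wide along x, open to -x (prongs end 22 mm from here), closed 7 mm behind. Fork 60 mm wide, 10 mm thick; post 39 mm behind, no higher than the fork; foot board 12 mm high. To free the picker lift it a little and move it to the rack's -x.
- tray: Grey plastic tray, fixed, 130 x 130 x 20 mm high, walls and floor 5 mm. Origin at the centre of its underside, z up.
- glue_center (a point): Bystander: white glue bottle with red cap, 54 mm across, 130 mm high; its centre.
- sander_center (a point): Bystander: cork sanding block, 80 x 50 x 28 mm; its centre.
- wax_center (a point): Bystander: amber jar with steel cap, 70 mm across, 50 mm high; its centre.
Mind the look-alikes: they are no part of the job. What is shaped like the picker but orange is not meant. Of the things that look like the tray, take the one that is farthest to the robot's left at the start.

How it is judged:
On the way, in this order (a step that is already met when the one before it is completed fails the run):
1. the caul hangs on the picker's hook, wholly above the drum's upper face (height (world z) of caul above 0.132 m and contact force between picker and caul above 0.4 N and contact force between the fingers and caul below 0.05 N), for 0.1 s.
2. the caul stands in the tray (horizontal distance between caul and tray below 0.06 m and height (world z) of caul below 0.01 m and angle between caul's own z axis and vertical below 0.12 rad), for 0.2 s.
At the end, for the whole second after the job is handed in: The caul stands upright (within 0.12 rad) and still on the floor of the tray, its middle within 60 mm of the tray's middle, free of the picker; the picker hangs still and upright (within 0.12 rad) in the rack's fork, collar within 16 mm of its place (all of step 2 and linear speed of caul below 0.02 m/s and contact force between picker and caul below 0.05 N and distance between picker_collar and rack_seat below 0.016 m and angle between picker's own z axis and vertical below 0.12 rad and linear speed of picker below 0.03 m/s); the robot touches nothing.
It fails at once if the caul is dropped into the tray (falls free, faster than 0.7 m/s) (horizontal distance between caul and tray below 0.09 m and linear speed of caul above 0.7 m/s and contact force between each of picker, the fingers and caul below 0.01 N).
It fails at once if the glue bottle is moved more than 30 mm (distance of glue_center from where it was at the start of the episode above 0.03 m).
It fails at once if the sanding block is moved more than 30 mm (distance of sander_center from where it was at the start of the episode above 0.03 m).
It fails at once if the wax jar is moved more than 30 mm (distance of wax_center from where it was at the start of the episode above 0.03 m).
It also fails if it takes over 72 s, if anything falls off the work surface, if the arm or the gripper's body presses on something with over 40 N, if the wrist force passes 120 N, or if a joint passes its speed limit or range.

## Working session

There is one attempt and no reset: what is moved stays moved. The work goes in short steps, Python scripts to look and compute and a tool call to move; the robot and the scene stay as the last step left them, time stands still between calls to the robot, and variables do not carry over. Pictures are saved under pics/ and viewed, and the job is handed in when it is done.

Besides the shell and the picture viewer there is one more tool, called after "Call:" as a command line: name --pt "numbers of a row" for each row, then --argument value for the rest. step_arm: Moves the arm, as the interface text tells. Its arguments: {"type":"object","properties":{"increments":{"type":"array","items":{"type":"array","items":{"type":"number"}}},"force":{"type":"number"}},"required":["increments"]}

```bash
ls; mkdir -p pics
cat > h.py <<'E'
import numpy as np, cv2
from station import bot
def snap(cam,name):
    r=bot.read_camera(cam); cv2.imwrite(f'pics/{name}.png',cv2.cvtColor(r['color'],cv2.COLOR_RGB2BGR))
    np.savez(f'pics/{name}.npz',K=r['intrinsics'],E=r['extrinsics'],c=r['color']); return r
E
python3 - <<'E'
from h import *
print(bot.get_obs())
for c in ['side','top','wrist']:
    r=snap(c,c+'0'); print(c,r['intrinsics'],r['extrinsics'],{k:v for k,v in r.items() if k not in('color','intrinsics','extrinsics')})
for c in ['side','top','wrist']:
    for t in ['sound_hole','drum','caul_center','caul','picker_grip','picker','picker_collar','rack_seat','tray','glue_center','sander_center','wax_center']:
        print(c,t,[(round(d['conf'],2),round(d['location'][0]*512,1),round(d['location'][1]*384,1)) for d in bot.place_of(t,c)])
E
```

```text
pics
{'t': 0.0, 'q': array([ 1.07689719,  0.47781612,  0.02235706,  1.55643759, -0.01149939,
        1.109285  , -0.08311216]), 'joint_vel': array([-3.66263165e-05,  1.91797315e-04, -1.46796484e-03,  8.12087091e-04,
       -5.33587502e-04,  1.33489986e-03, -1.84022159e-03]), 'joint_torque': array([-8.36161894e-05, -5.96447361e+01,  1.60763685e+00, -2.81189060e+01,
        1.23854616e-02,  9.47127293e-03, -4.84498287e-06]), 'eef_pos': array([ 0.25376052, -0.62485725,  0.23032116]), 'tool_rot': array([-8.75345114e-04,  9.81452624e-01,  1.91702688e-01, -2.44322491e-04]), 'contact_force': array([-1.43545643, -0.80599252, -0.35647707]), 'torque': array([ 0.04334403, -0.02860737,  0.02016211]), 'gripper_width': 1.0010962015914961}
side [[362.26941076   0.         256.18467204]
 [  0.         362.26941076 188.53849096]
 [  0.           0.           1.        ]] [[-0.9629197   0.21953101 -0.15681771  0.31114793]
 [-0.26922716 -0.74444813  0.61099404  0.69923948]
 [ 0.01738949  0.63055778  0.77594748  1.0402366 ]
 [ 0.          0.          0.          1.        ]] {}
top [[375.16636014   0.  
[... 1467 characters left out ...]
6, 122.4)]
top caul []
top picker_grip [(0.66, 164.7, 237.3), (0.48, 160.1, 197.4)]
top picker [(0.65, 169.9, 204.3), (0.57, 152.3, 280.0), (0.44, 242.8, 120.4)]
top picker_collar [(0.66, 158.5, 193.7), (0.56, 159.0, 200.4), (0.43, 157.1, 245.9)]
top rack_seat [(0.78, 164.1, 199.0)]
top tray [(0.74, 358.2, 258.2), (0.72, 334.4, 211.4)]
top glue_center [(0.72, 163.3, 149.8)]
top sander_center [(0.65, 242.1, 123.3)]
top wax_center [(0.48, 318.3, 153.1)]
wrist sound_hole []
wrist drum []
wrist caul_center []
wrist caul []
wrist picker_grip []
wrist picker []
wrist picker_collar []
wrist rack_seat []
wrist tray [(0.8, 108.6, 137.0)]
wrist glue_center []
wrist sander_center []
wrist wax_center []
```

View pics/side0.png

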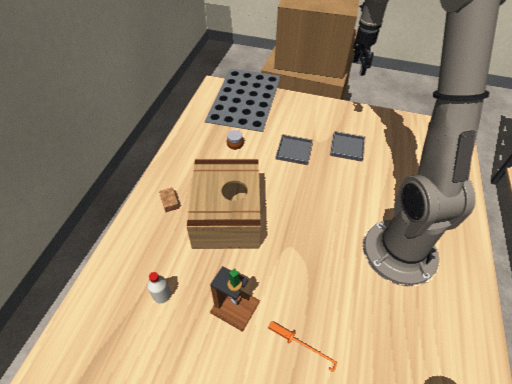

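View pics/top0.png

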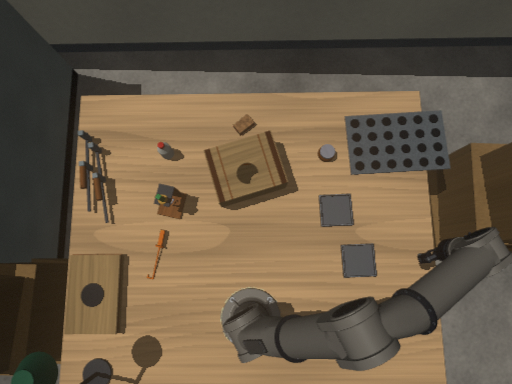

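View pics/wrist0.png

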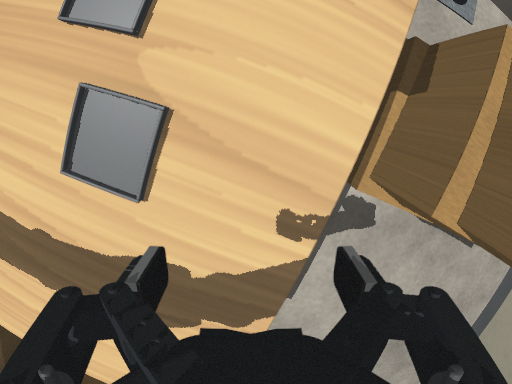

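```bash
cat >> h.py <<'E'
def load(name):
    d=np.load(f'pics/{name}.npz'); return d['K'],d['E'],d['c']
def ray(K,E,px,fish=False):
    x=(px[0]-K[0,2])/K[0,0]; y=(px[1]-K[1,2])/K[1,1]
    if fish:
        r=np.hypot(x,y); s=np.sin(r)/r if r>1e-9 else 1; d=np.array([x*s,-y*s,-np.cos(r)])
    else: d=np.array([x,-y,-1.])
    d=E[:3,:3]@d; return E[:3,3],d/np.linalg.norm(d)
def atz(name,px,z,fish=None):
    K,E,_=load(name); o,d=ray(K,E,px,name.startswith('wrist') if fish is None else fish)
    return o+d*(z-o[2])/d[2]
def proj(name,P):
    K,E,_=load(name); p=np.linalg.inv(E)@np.append(P,1); x,y,z=p[0],-p[1],-p[2]
    if name.startswith('wrist'):
        r=np.hypot(x,y); t=np.arctan2(r,z); s=t/max(r,1e-9); return np.array([K[0,2]+K[0,0]*x*s,K[1,2]+K[1,1]*y*s])
    return np.array([K[0,2]+K[0,0]*x/z,K[1,2]+K[1,1]*y/z])
def tri(obs):
    A=np.zeros((3,3));b=np.zeros(3)
    for n,px in obs:
        K,E,_=load(n); o,d=ray(K,E,px,n.startswith('wrist')); M=np.eye(3)-np.outer(d,d); A+=M;b+=M@o
    return np.linalg.solve(A,b)
def crop(name,x0,y0,x1,y1,out,s=None):
    _,_,c=load(name); c=c[y0:y1,x0:x1]; s=s or min(800/(x1-x0),600/(y1-y0))
    cv2.imwrite(f'pics/{out}.png',cv2.cvtColor(cv2.resize(c,None,fx=s,fy=s,interpolation=cv2.INTER_CUBIC),cv2.COLOR_RGB2BGR))
E
python3 - <<'E'
from h import *
crop('top0',140,110,300,220,'c1',5)
crop('side0',140,140,340,340,'c2',3)
crop('side0',180,150,270,255,'c3',5)
for n,px,z in [('top0',(248,175.4),.13),('side0',(233,193),.13),('top0',(336,211),.02),('top0',(358.5,260),.02),('side0',(293.5,150),.02),('side0',(348.5,147),.02),('top0',(163.5,199),.16),('side0',(234.4,285),.16)]: print(n,px,atz(n,px,z).round(4))
E
```

```text
top0 (248, 175.4) [0.5505 0.0031 0.13  ]
side0 (233, 193) [0.5614 0.0212 0.13  ]
top0 (336, 211) [ 0.4207 -0.355   0.02  ]
top0 (358.5, 260) [ 0.2222 -0.4353  0.02  ]
side0 (293.5, 150) [ 0.428  -0.3366  0.02  ]
side0 (348.5, 147) [ 0.2187 -0.4169  0.02  ]
top0 (163.5, 199) [0.4567 0.3223 0.16  ]
side0 (234.4, 285) [0.4567 0.3298 0.16  ]
```

View pics/c1.png

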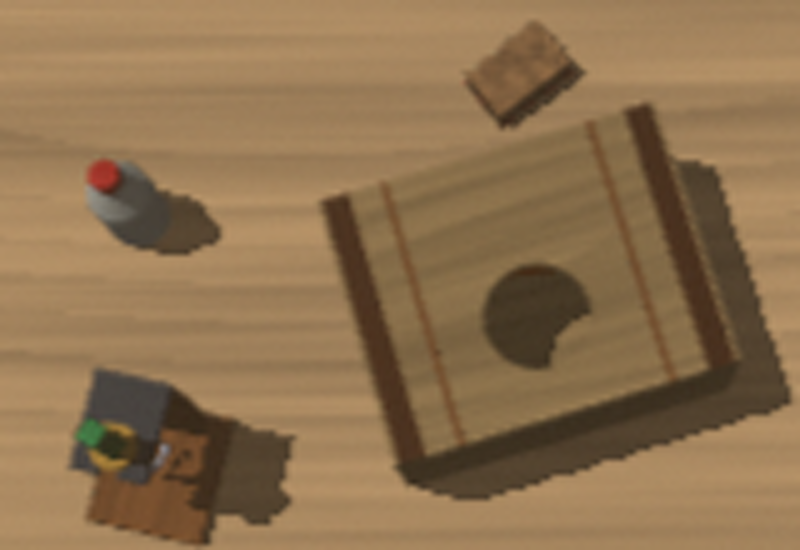

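View pics/c2.png

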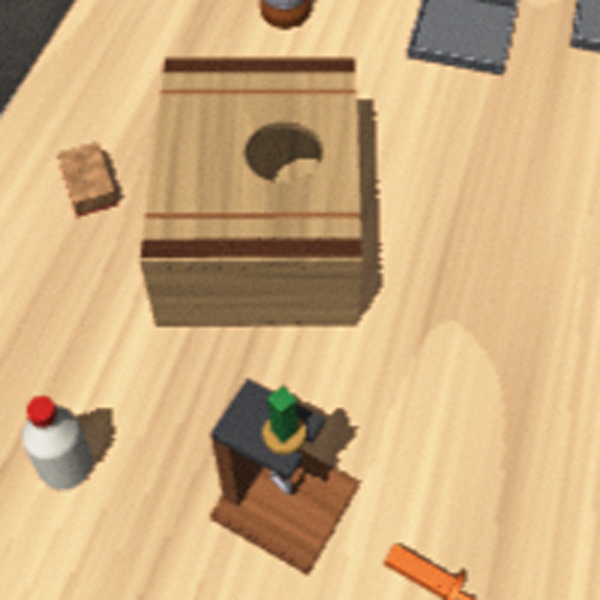

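View pics/c3.png

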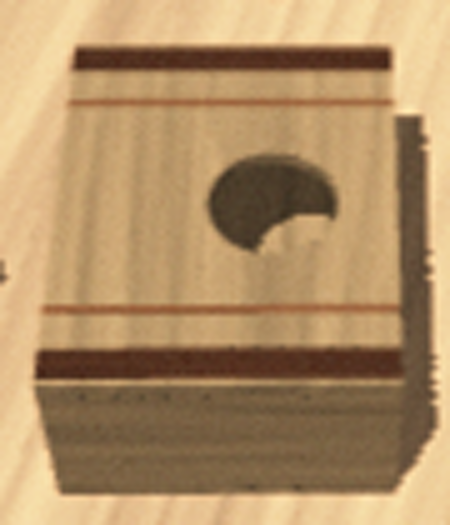

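Run:
```python
from h import *
for n in ['top0','side0']:
    print(n,'base',proj(n,(0,0,0)),proj(n,(0,0,0.05)), 'tcp',proj(n,(0.2538,-.6249,.2303)))
    for px,z in ([((140+325/5,110+203/5),.13),((140+648/5,110+104/5),.13),((140+735/5,110+360/5),.13),((140+405/5,110+468/5),.13)] if n=='top0' else [((180+76/5,150+47/5),.13),((180+390/5,150+47/5),.13),((180+402/5,150+380/5),.13),((180+36/5,150+380/5),.13)]): print(atz(n,px,z).round(4))
crop('top0',210,270,310,370,'c4');crop('side0',350,210,450,290,'c5')
```

```text
top0 base [250.53969756 317.8618695 ] [250.35187031 319.95733396] tcp [429.13031269 250.78448033]
[0.6525 0.1718 0.13  ]
[ 0.7306 -0.0841  0.13  ]
[ 0.5226 -0.1477  0.13  ]
[0.441  0.1077 0.13  ]
side0 base [399.72748554 250.77673189] [404.85830238 242.92284547] tcp [357.02333318  71.2615073 ]
[ 0.7319 -0.0827  0.13  ]
[ 0.5241 -0.1446  0.13  ]
[0.4442 0.1178 0.13  ]
[0.6534 0.1789 0.13  ]
```

View pics/c4.png

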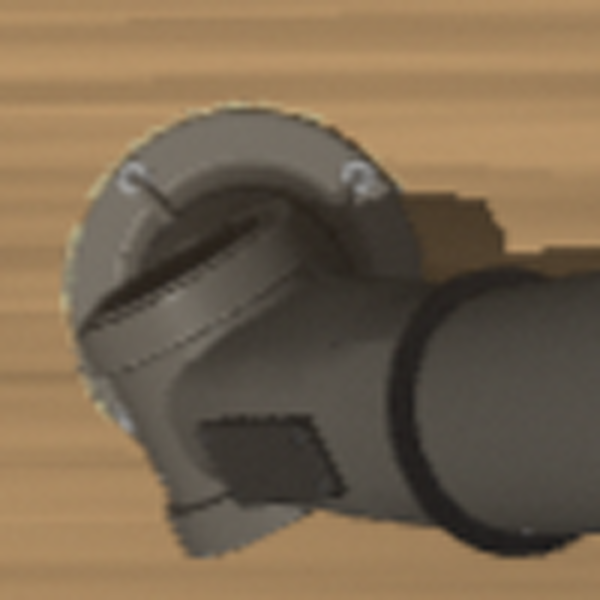

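View pics/c5.png

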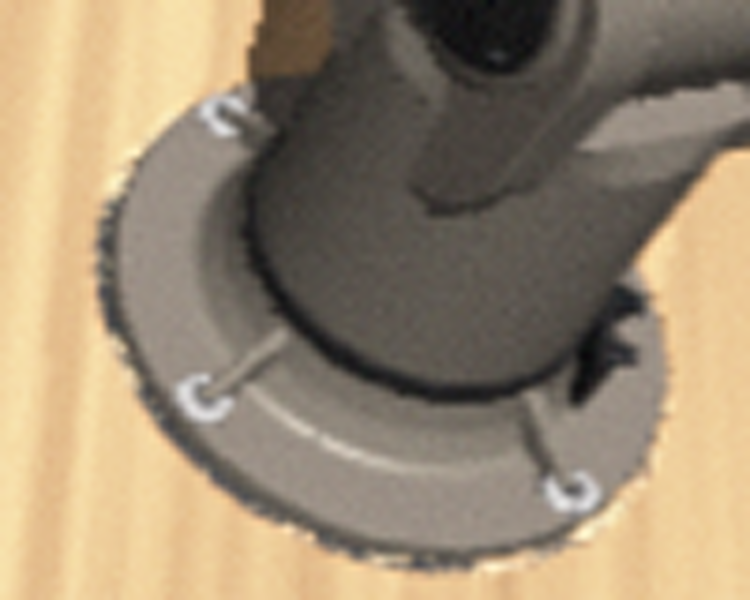

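Call:
step_arm --pt "0.19 0.37 0.15 0 0 10 -1" --pt "0.19 0.37 0.15 0 0 10 -1" --pt "0.19 0.37 0.15 0 0 10 -1" --pt "0.19 0.37 0.15 0 0 10 -1" --pt "0.19 0.37 0.15 0 0 10 -1" --pt "0.19 0.37 0.15 0 0 10 -1" --pt "0.19 0.37 0.15 0 0 10 -1" --pt "0.19 0.37 0.15 0 0 10 -1" --pt "0.19 0.37 0.15 0 0 10 -1" --pt "0.19 0.37 0.15 0 0 10 -1"

```text
t: 2.78
eef_pos: [0.4335, -0.2749, 0.3737]
tool_rot: [0.0, 0.961, 0.276, 0.0]
contact_force: [0.7, 0.3, 0.2]
gripper_width: 0.999
```

```bash
cat >> h.py <<'E'
import json
def log():
    o=bot.get_obs(); 
    with open('log.jsonl','a') as f: f.write(json.dumps({k:(v.tolist() if hasattr(v,'tolist') else v) for k,v in o.items()})+'\n')
    np.set_printoptions(precision=4,suppress=True)
    print('t',round(o['t'],3),'q',o['q'],'p',o['eef_pos'],'R',o['tool_rot'],'F',o['contact_force'],'g',round(float(o['gripper_width']),3)); return o
E
python3 -c "
from h import *
log()"
```

```text
t 2.783 q [ 0.6464  0.1113 -0.2229  1.7279  0.0259  1.3044 -0.5926] p [ 0.4335 -0.2749  0.3737] R [0.0004 0.961  0.2764 0.0002] F [0.7371 0.2827 0.1841] g 0.999
```

Call:
step_arm --pt "-0.01 0.38 0.03 0 0 13 -1" --pt "-0.01 0.38 0.03 0 0 13 -1" --pt "-0.01 0.38 0.03 0 0 13 -1" --pt "-0.01 0.38 0.03 0 0 13 -1" --pt "-0.01 0.38 0.03 0 0 13 -1" --pt "-0.01 0.38 0.03 0 0 13 -1" --pt "-0.01 0.38 0.03 0 0 13 -1" --pt "-0.01 0.38 0.03 0 0 13 -1" --pt "-0.01 0.38 0.03 0 0 13 -1" --pt "-0.01 0.38 0.03 0 0 13 -1"

```text
t: 3.62
eef_pos: [0.4218, 0.111, 0.404]
tool_rot: [-0.001, 0.922, 0.388, 0.002]
contact_force: [-0.8, 0.4, 0.9]
gripper_width: 0.999
```

```bash
python3 -c "
from h import *
log(); snap('wrist','wrist1')
for t in ['sound_hole','rack_seat','picker_grip','picker_collar']: print(t,[(round(d['conf'],2),round(d['location'][0]*512,1),round(d['location'][1]*384,1)) for d in bot.place_of(t,'wrist')])
"
```

```text
t 3.617 q [ 0.2772 -0.0264 -0.6463  1.8012 -0.0178  1.3583 -1.1387] p [0.4218 0.111  0.404 ] R [-0.0007  0.9216  0.3882  0.0016] F [-0.7509  0.3935  0.8953] g 0.999
sound_hole [(0.89, 366.9, 153.6), (0.33, 145.7, 29.6)]
rack_seat [(0.59, 153.7, 39.6)]
picker_grip [(0.82, 144.8, 30.7), (0.81, 118.8, 98.1)]
picker_collar [(0.8, 160.1, 38.5), (0.58, 106.2, 108.1)]
```

View pics/wrist1.png

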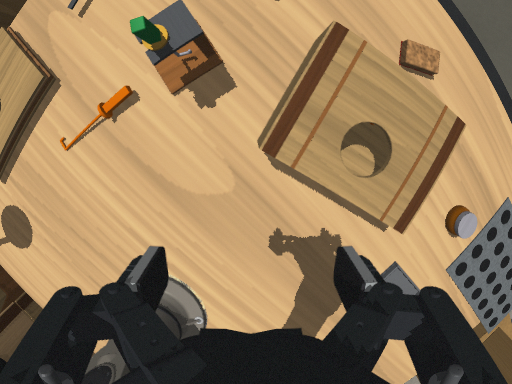

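```bash
python3 -c "
from h import *
crop('wrist1',110,0,250,105,'c6')
crop('wrist1',250,10,480,240,'c7')
print(atz('wrist1',(153.7,39.6),.16),atz('wrist1',(366.9,150),.13))
print(tri([('wrist1',(153.7,39.6)),('top0',(163.5,199)),('side0',(234.4,285))]))
"
```

```text
[0.4534342 0.3278441 0.16     ] [0.56114874 0.00825845 0.13      ]
[0.4560009  0.32681337 0.15654813]
```

View pics/c6.png

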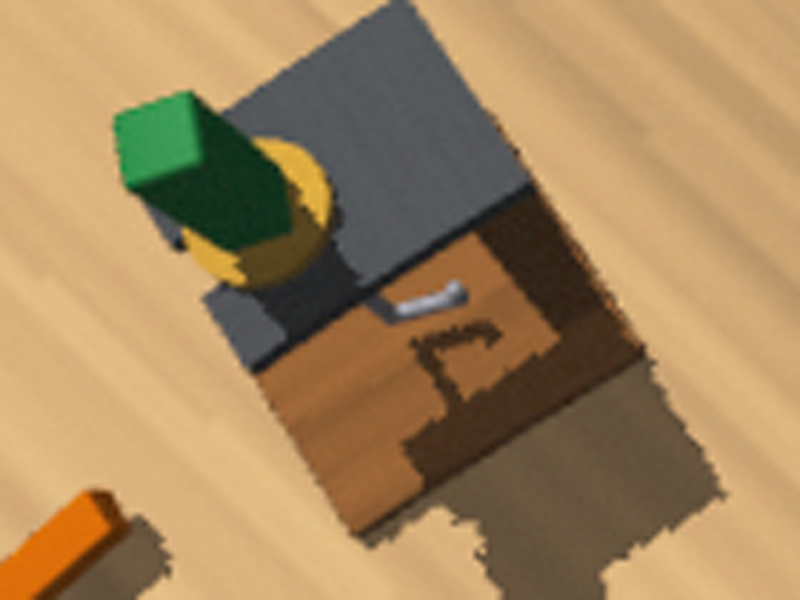

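View pics/c7.png

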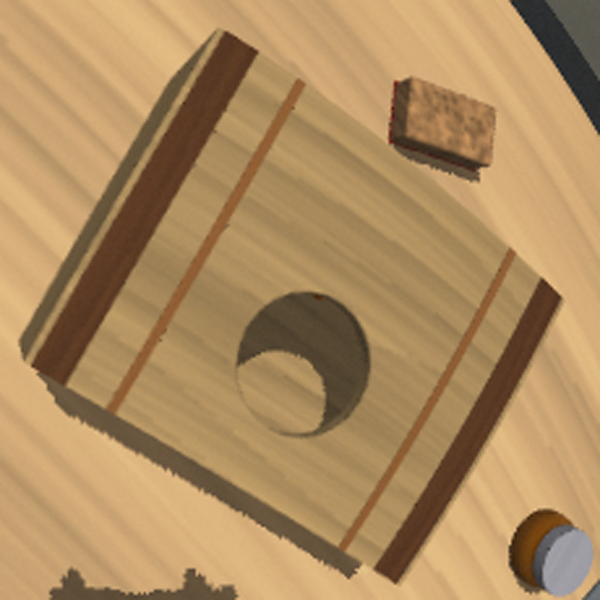

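```bash
python3 -c "
from h import *
s=5.714
def f(n,x,y,z): return atz(n,(110+(x+.5)/s-.5,(y+.5)/s-.5),z)
for nm,x,y,z in [('foot',395,313,.03),('hookend',452,297,.03),('tip',462,286,.042),('fork R',530,185,.16),('fork top',403,0,.16),('fork bot',250,365,.16),('forkleft',203,300,.16),('bd1',355,533,.012),('bd2',645,352,.012),('handle top',160,140,.23),('collar',262,210,.166)]: print(nm,f('wrist1',x,y,z))
"
```

```text
foot [0.45822517 0.3276324  0.03      ]
hookend [0.47365903 0.31794499 0.03      ]
tip [0.47803496 0.31457833 0.042     ]
fork R [0.50407688 0.28528477 0.16      ]
fork top [0.51704899 0.34293448 0.16      ]
fork bot [0.42994202 0.30378038 0.16      ]
forkleft [0.43342371 0.3244305  0.16      ]
bd1 [0.39856345 0.2916763  0.012     ]
bd2 [0.5026766  0.26564385 0.012     ]
handle top [0.45738827 0.3269778  0.23      ]
collar [0.45840731 0.32677639 0.166     ]
```

```bash
cat >> h.py <<'E'
from scipy.spatial.transform import Rotation as Rn
def cR():
    o=bot.get_obs(); w,x,y,z=o['tool_rot']; return np.array(o['eef_pos']),Rn.from_quat([x,y,z,w])
def pickR(phi,th):
    p,t=np.radians(phi),np.radians(th)
    zp=np.array([-np.sin(t)*np.cos(p),-np.sin(t)*np.sin(p),np.cos(t)]); xp=np.array([np.cos(t)*np.cos(p),np.cos(t)*np.sin(p),np.sin(t)])
    yp=np.cross(zp,xp); return Rn.from_matrix(np.c_[xp,yp,zp])
def toolR(phi,th): # tool for picker orientation (tool x=-picker x)
    M=pickR(phi,th).as_matrix(); return Rn.from_matrix(np.c_[-M[:,0],M[:,1],-M[:,2]])
def inc(pt,Rt):
    p,R=cR(); dv=(Rt*R.inv()).as_rotvec(degrees=True); print('inc',(np.array(pt)-p).round(4),dv.round(1),'rows',np.linalg.norm(np.array(pt)-p)/.0417,np.linalg.norm(dv)/7.16)
E
python3 -c "
from h import *
inc([.472,-.019,.30],toolR(17,0)); inc([.472,-.019,.243],toolR(17,30))
"
```

```text
inc [ 0.0487 -0.1204 -0.1024] [  0.    0.  152.1] rows 3.9654557724859134 21.236548228937075
inc [ 0.0487 -0.1204 -0.1594] [-34.9 -20.9 147.5] rows 4.930014714262617 21.371472280717626
```

Call:
step_arm --pt "0.03 -0.08 -0.05 0 0 70 -1" --pt "0.03 -0.08 -0.05 0 0 70 -1" --pt "0.03 -0.08 -0.05 0 0 70 -1" --pt "0.03 -0.08 -0.05 0 0 70 -1" --pt "0.03 -0.08 -0.05 0 0 70 -1" --pt "0.03 -0.08 -0.05 0 0 70 -1" --pt "0.03 -0.08 -0.05 0 0 70 -1" --pt "0.03 -0.08 -0.05 0 0 70 -1" --pt "0.03 -0.08 -0.05 0 0 70 -1" --pt "0.03 -0.08 -0.05 0 0 70 -1"

```text
t: 4.7
eef_pos: [0.4529, 0.021, 0.3523]
tool_rot: [-0.0, 0.536, 0.845, -0.0]
contact_force: [-0.5, -0.4, -0.3]
gripper_width: 1.001
```

```bash
python3 -c "
from h import *
log()
inc([.472,-.019,.243],toolR(17,30))
"
```

```text
t 4.7 q [ 0.3806  0.0369 -0.5718  1.8595  0.0213  1.2518  0.2429] p [0.4529 0.021  0.3523] R [-0.0002  0.5355  0.8445 -0.0003] F [-0.5029 -0.4462 -0.3265] g 1.001
inc [ 0.0191 -0.04   -0.1093] [-13.2 -29.9  79.8] rows 2.8291968069971656 12.036873911850343
```

Call:
step_arm --pt "0.02 -0.04 -0.11 -13 -30 80 -1" --pt "0.02 -0.04 -0.11 -13 -30 80 -1" --pt "0.02 -0.04 -0.11 -13 -30 80 -1" --pt "0.02 -0.04 -0.11 -13 -30 80 -1" --pt "0.02 -0.04 -0.11 -13 -30 80 -1" --pt "0.02 -0.04 -0.11 -13 -30 80 -1" --pt "0.02 -0.04 -0.11 -13 -30 80 -1" --pt "0.02 -0.04 -0.11 -13 -30 80 -1" --pt "0.02 -0.04 -0.11 -13 -30 80 -1" --pt "0.02 -0.04 -0.11 -13 -30 80 -1"

```text
t: 5.53
eef_pos: [0.4722, -0.0189, 0.2423]
tool_rot: [0.212, -0.003, 0.977, 0.033]
contact_force: [-0.1, 0.1, 0.4]
gripper_width: 0.999
```

```bash
python3 -c "
from h import *
log()
inc([.472,-.019,.243],toolR(17,30))
snap('wrist','wrist2')
"
```

```text
t 5.533 q [ 0.4934 -0.0484 -0.5274  2.2733 -0.1613  0.4843  1.6648] p [ 0.4722 -0.0189  0.2423] R [ 0.2124 -0.0031  0.9766  0.0335] F [-0.059   0.1056  0.3823] g 0.999
inc [-0.0002 -0.0001  0.0007] [-2.8 -5.9 15.6] rows 0.017806973321287303 2.3700760902290106
```

View pics/wrist2.png

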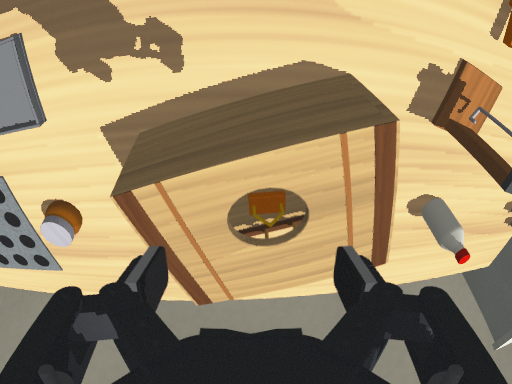

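Run:
```python
from h import *
crop('wrist2',215,170,325,260,'c8',7)
from scipy.optimize import least_squares
D=[json.loads(l) for l in open('log.jsonl')]
D.append(dict(q=[1.07689719,0.47781612,0.02235706,1.55643759,-0.01149939,1.109285,-0.08311216],eef_pos=[0.25376052,-0.62485725,0.23032116],tool_rot=[-8.75345114e-04,9.81452624e-01,1.91702688e-01,-2.44322491e-04]))
print(len(D))
import itertools
def fk(q,s,P):
    T=np.eye(4)
    def rot(ax,a): M=np.eye(4); M[:3,:3]=Rn.from_rotvec(np.array(ax)*a).as_matrix(); return M
    def tr(x,y,z): M=np.eye(4); M[:3,3]=[x,y,z]; return M
    Z=[0,0,1];Y=[0,1,0]
    d1,d3,d5,d7,a2,a4,a4b,a6,o1,o7=P
    T=tr(0,0,d1)@rot(Z,s[0]*q[0]+o1)@tr(a2,0,0)@rot(Y,q[1])@tr(a4,0,d3)@rot(Z,s[1]*q[2])@rot(Y,q[3])@tr(a4b,0,d5)@rot(Z,s[2]*q[4])@rot(Y,q[5])@tr(a6,0,d7)@rot(Z,s[3]*q[6]+o7)
    return T
def res(P,s,D=D):
    r=[]
    for d in D:
        T=fk(d['q'],s,P); w,x,y,z=d['tool_rot']; R=Rn.from_quat([x,y,z,w]).as_matrix()
        r+=list((T[:3,3]-d['eef_pos'])*1)+list(.3*(Rn.from_matrix(T[:3,:3])*Rn.from_matrix(R).inv()).as_rotvec())
    return np.array(r)
best=None
for s in itertools.product([-1,1],repeat=4):
  for o1 in [0,1.57,3.14,-1.57]:
    f=least_squares(res,[.3,.4,.4,.25,0,0,0,0,o1,0],args=(s,),max_nfev=200)
    if best is None or f.cost<best[0]: best=(f.cost,s,f.x); print(best)
np.savez('kin.npz',s=best[1],P=best[2])
```

```text
5
(np.float64(0.00010742158531454077), (-1, -1, -1, -1), array([ 0.24590169,  0.56614085,  0.45127197,  0.31276994,  0.02536186,
        0.00371392,  0.00297749,  0.01534248, -0.09450928,  1.47803319]))
(np.float64(0.00010742158531445787), (-1, -1, -1, -1), array([ 0.24590176,  0.56614086,  0.45127199,  0.31276998,  0.02536188,
        0.00371392,  0.00297753,  0.01534249, -0.09450927,  1.47803321]))
(np.float64(0.00010742158531445759), (-1, -1, -1, -1), array([ 0.24590175,  0.56614086,  0.45127198,  0.31276997,  0.02536188,
        0.00371392,  0.00297752,  0.01534249, -0.09450927,  1.47803321]))
```

View pics/c8.png

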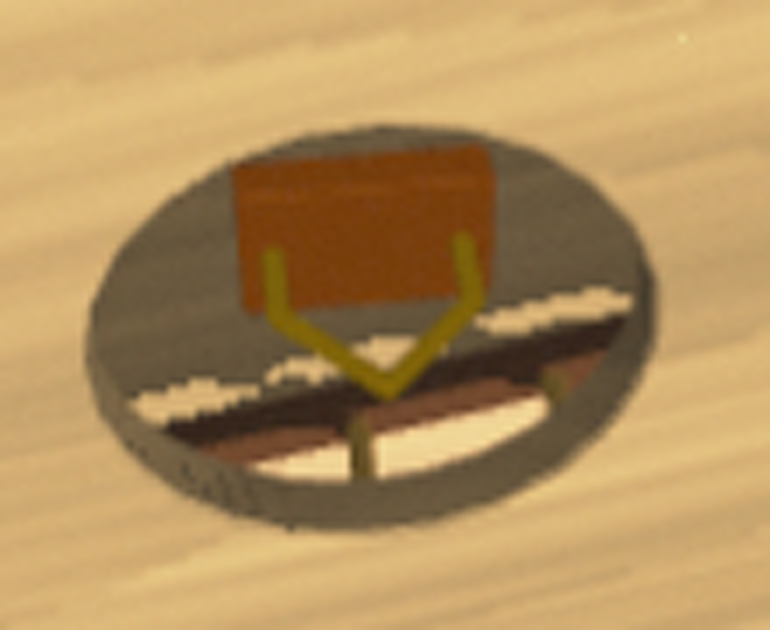

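```bash
cat > fit.py <<'E'
from h import *
from scipy.optimize import least_squares
def cr(x,y,s,x0,y0): return ((x+.5)/s-.5+x0,(y+.5)/s-.5+y0)
rim=[cr(a,b,7,215,170) for a,b in [(88,345),(385,124),(657,275),(330,532),(150,455),(240,512),(570,470),(640,370),(120,240),(200,172),(560,160),(630,215)]]
cor=[('wrist2',(112,194),(-.11,.0)),]
def Rz(a): return np.array([[np.cos(a),-np.sin(a)],[np.sin(a),np.cos(a)]])
def hole_res(p):
    r=[]
    for px in rim:
        P=atz('wrist2',px,.13)[:2]; r.append(np.hypot(*(P-p))-.042)
    return r
f=least_squares(hole_res,[.56,.008]); print('hole wrist2',f.x,'rms',np.std(f.fun))
# drum corners
C={'wrist2':[((112,194),(-1,-1)),((398,121),(-1,1))],
 'wrist1':[(cr(223,30,600/230,250,10),(1,1)),(cr(561,297,600/230,250,10),(1,-1)),(cr(396,583,600/230,250,10),(-1,-1)),(cr(35,367,600/230,250,10),(-1,1))],
 'top0':[(cr(320,203,5,140,110),(1,1)),(cr(650,103,5,140,110),(1,-1)),(cr(740,360,5,140,110),(-1,-1)),(cr(405,468,5,140,110),(-1,1))],
 'side0':[(cr(76,47,5,180,150),(1,-1)),(cr(390,47,5,180,150),(-1,-1)),(cr(404,382,5,180,150),(-1,1)),(cr(36,382,5,180,150),(1,1))]}
for n in C:
    for px,s in C[n]: print(n,s,atz(n,px,.13))
def dres(p,names):
    r=[]
    for n in names:
        for px,s in C[n]:
            q=p[:2]+Rz(p[2])@np.array([s[0]*.11,s[1]*.14]); r+=list(atz(n,px,.13)[:2]-q)
    return r
for names in [['wrist2'],['wrist1'],['top0'],['side0'],list(C)]:
    f=least_squares(dres,[.58,.01,.3],args=(names,)); h=f.x[:2]+Rz(f.x[2])@[-.03,0]
    print(names,'drum',f.x,'hole',h,'rms',np.sqrt(np.mean(f.fun**2)))
# caul
ck=[((274,252),(0,-1),.012),((278,318),0,0),]
K3=[((274,250),(0,.02,.012)),((278,318),(0,.02,.030)),((388,386),(0,0,.052)),((474,300),(0,-.02,.030)),((464,238),(0,-.02,.012)),
 ((234,166),(-.017,.027,0)),((488,148),(-.017,-.027,0)),((243,312),(.017,.027,.012)),((250,193),(-.017,.027,.012)),((494,180),(-.017,-.027,.012))]
K3=[(cr(a[0],a[1],7,215,170),b) for a,b in K3]
def cres(p,sg):
    r=[]
    for px,b in K3:
        b=np.array([b[0],sg*b[1],b[2]]); w=np.append(p[:2]+Rz(p[2])@b[:2],.01+b[2]); r+=list(proj('wrist2',w)-px)
    return r
for sg in (1,-1):
    f=least_squares(cres,[.63,.03,.3],args=(sg,)); print('caul',sg,f.x,np.degrees(f.x[2]),'rms px',np.sqrt(np.mean(f.fun**2))); print(f.fun.reshape(-1,2).round(1).tolist())
E
python3 fit.py
```

```text
hole wrist2 [0.55973056 0.00893425] rms 0.0009473648449675691
wrist2 (-1, -1) [ 0.52110575 -0.14430408  0.13      ]
wrist2 (-1, 1) [0.44602523 0.11787054 0.13      ]
wrist1 (1, 1) [0.65584556 0.17907559 0.13      ]
wrist1 (1, -1) [ 0.73383696 -0.08212535  0.13      ]
wrist1 (-1, -1) [ 0.52409268 -0.14461561  0.13      ]
wrist1 (-1, 1) [0.4477339  0.11316056 0.13      ]
top0 (1, 1) [0.6542424  0.17737473 0.13      ]
top0 (1, -1) [ 0.73306805 -0.08414285  0.13      ]
top0 (-1, -1) [ 0.52412557 -0.15007262  0.13      ]
top0 (-1, 1) [0.44257231 0.10920105 0.13      ]
side0 (1, -1) [ 0.73390899 -0.08411756  0.13      ]
side0 (-1, -1) [ 0.52594097 -0.14601568  0.13      ]
side0 (-1, 1) [0.44418684 0.11783854 0.13      ]
side0 (1, 1) [0.65449297 0.17922692 0.13      ]
['wrist2'] drum [0.58931462 0.01706725 0.27891135] hole [0.56047395 0.00880797] rms 0.0025761929612513387
['wrist1'] drum [0.59037728 0.0163738  0.29259581] hole [0.56165233 0.00772064] rms 0.0034303874400530687
['top0'] drum [0.58850208 0.01309008 0.30258862] hole [0.55986503 0.00415031] rms 0.002814566086550524
['side0'] drum [0.58963244 0.01673306 0.29283405] hole [0.56090955 0.00807305] rms 0.0018467421750381018
['wrist2', 'wrist1', 'top0', 'side0'] drum [0.5894146  0.01584917 0.29296462] hole [0.56069284 0.00718542] rms 0.0032045690725844215
caul 1 [ 0.62986729  0.02169534 -2.80290581] -160.59467327174792 rms px 7.258821855936466
[[-0.6, -1.4], [-0.3, -2.6], [-0.7, -5.0], [-1.0, -7.8], [-1.3, -7.3], [3.6, 14.2], [1.5, 7.0], [-4.5, -17.2], [1.9, 15.8], [1.8, 7.8]]
caul -1 [0.63987215 0.02365057 0.04455209] 2.5526468743363955 rms px 0.6312982322988744
[[-0.1, 0.7], [0.3, -0.4], [0.3, 0.1], [0.2, 0.3], [-0.1, 0.7], [0.0, -1.2], [0.5, -0.8], [-0.1, 0.4], [-1.8, 0.4], [0.9, -0.0]]
```

Run:
```python
from h import *
inc([.457,.30,.35],toolR(-31,0))
```

```text
inc [-0.0142  0.3197  0.1085] [  2.9  25.  -31.4] rows 8.103405427215549 5.612968381839242
```

Call:
step_arm --pt "-0.015 0.1 0.11 3 25 -31 -1" --pt "-0.015 0.32 0.11 3 25 -31 -1" --pt "-0.015 0.32 0.11 3 25 -31 -1" --pt "-0.015 0.32 0.11 3 25 -31 -1" --pt "-0.015 0.32 0.11 3 25 -31 -1" --pt "-0.015 0.32 0.11 3 25 -31 -1" --pt "-0.015 0.32 0.11 3 25 -31 -1" --pt "-0.015 0.32 0.11 3 25 -31 -1" --pt "-0.015 0.32 0.11 3 25 -31 -1" --pt "-0.015 0.32 0.11 3 25 -31 -1"

```text
t: 6.42
eef_pos: [0.4587, 0.3058, 0.3534]
tool_rot: [-0.001, 0.272, 0.962, 0.002]
contact_force: [-0.1, -0.2, 0.3]
gripper_width: 1.0
```

```bash
python3 -c "
from h import *
log()
snap('wrist','wrist3')
inc([.457,.30,.35],toolR(-31,0))
"
```

```text
t 6.417 q [-0.0015  0.278  -0.8534  1.6505  0.2128  1.3077  0.1291] p [0.4587 0.3058 0.3534] R [-0.0005  0.2719  0.9623  0.0022] F [-0.1097 -0.2177  0.2846] g 1.0
inc [-0.0004 -0.011  -0.005 ] [-0.5  0.1  0.2] rows 0.28928172360694343 0.08162111004283527
```

View pics/wrist3.png

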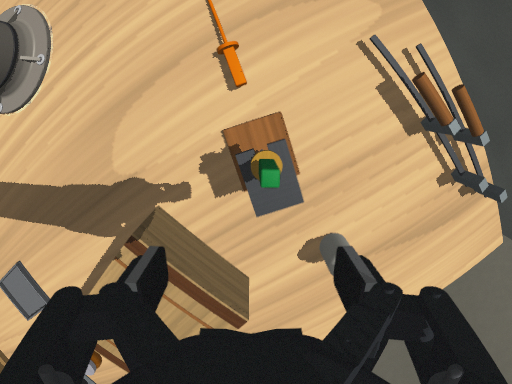

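```bash
python3 -c "
from h import *
crop('wrist3',190,100,310,220,'c9',5)"
```

```text
(no output)
```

View pics/c9.png

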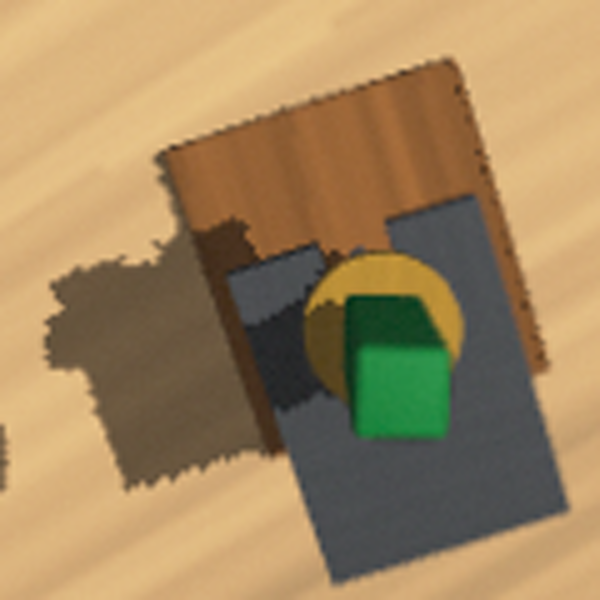

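Run:
```python
from fit import cr
from h import *
f=lambda x,y,z: atz('wrist3',cr(x,y,5,190,100),z)
a=f(230,275,.16);b=f(475,195,.16);c=f(568,510,.16);d=f(332,583,.16)
print('fork',a,b,c,d,np.linalg.norm((a-b)[:2]),np.linalg.norm((b-c)[:2]))
u=((c-b)+(d-a))[:2]; u/=np.linalg.norm(u); print('rack +x az',np.degrees(np.arctan2(u[1],u[0])))
m=(a+b)[:2]/2; print('seat',m+u*.022, 'slot mid', (f(320,245,.16)+f(388,215,.16))[:2]/2+u*.022)
tp=[f(x,y,.23) for x,y in [(357,350),(443,345),(450,437),(360,437)]]
print('handle top',np.mean(tp,0)); 
for i,j in [(0,1),(3,2),(0,3),(1,2)]:
    v=tp[j]-tp[i]; print(np.linalg.norm(v),np.degrees(np.arctan2(v[1],v[0])))
cc=[f(x,y,.166) for x,y in [(303,325),(464,325),(383,252)]]; print('collar',(cc[0]+cc[1])/2, np.linalg.norm(cc[0]-cc[1]))
_,R=cR(); print('toolx az',np.degrees(np.arctan2(R.as_matrix()[1,0],R.as_matrix()[0,0])))
```

```text
hole wrist2 [0.55973056 0.00893425] rms 0.0009473648449675691
wrist2 (-1, -1) [ 0.52110575 -0.14430408  0.13      ]
wrist2 (-1, 1) [0.44602523 0.11787054 0.13      ]
wrist1 (1, 1) [0.65584556 0.17907559 0.13      ]
wrist1 (1, -1) [ 0.73383696 -0.08212535  0.13      ]
wrist1 (-1, -1) [ 0.52409268 -0.14461561  0.13      ]
wrist1 (-1, 1) [0.4477339  0.11316056 0.13      ]
top0 (1, 1) [0.6542424  0.17737473 0.13      ]
top0 (1, -1) [ 0.73306805 -0.08414285  0.13      ]
top0 (-1, -1) [ 0.52412557 -0.15007262  0.13      ]
top0 (-1, 1) [0.44257231 0.10920105 0.13      ]
side0 (1, -1) [ 0.73390899 -0.08411756  0.13      ]
side0 (-1, -1) [ 0.52594097 -0.14601568  0.13      ]
side0 (-1, 1) [0.44418684 0.11783854 0.13      ]
side0 (1, 1) [0.65449297 0.17922692 0.13      ]
['wrist2'] drum [0.58931462 0.01706725 0.27891135] hole [0.56047395 0.00880797] rms 0.0025761929612513387
['wrist1'] drum [0.59037728 0.0163738  0.29259581] hole [0.56165233 0.00772064] rms 0.0034303874400530687
['top0'] drum [0.58850208 0.01309008 0.30258862] hole [0.55986503 0.00415031] rms 0.002814566086550524
['side0'] dru
[... 540 characters left out ...]
[-0.1, 0.7], [0.3, -0.4], [0.3, 0.1], [0.2, 0.3], [-0.1, 0.7], [0.0, -1.2], [0.5, -0.8], [-0.1, 0.4], [-1.8, 0.4], [0.9, -0.0]]
fork [0.42859037 0.30544627 0.16      ] [0.44185227 0.36244078 0.16      ] [0.51811091 0.34420341 0.16      ] [0.50414464 0.28665595 0.16      ] 0.058517109549767125 0.078409063060107
rack +x az -13.707014035987825
seat [0.45659477 0.32873047] slot mid [0.455912   0.32958713]
handle top [0.4568758  0.32875934 0.23      ]
0.01571528079230722 62.023928213344846
0.016680718227319664 58.482222300609585
0.016351148765871175 -29.139132104848223
0.017388645573258043 -25.993114237177693
collar [0.45573105 0.32954558 0.166     ] 0.03632169694490675
toolx az 148.7857731525352
```

Call:
step_arm --pt "-0.002 0.023 -0.03 0 0 1.5 -1" --pt "-0.002 0.023 -0.07 0 0 1.5 -1" --pt "-0.002 0.023 -0.11 0 0 1.5 -1" --pt "-0.002 0.023 -0.14 0 0 1.5 -1" --pt "-0.002 0.023 -0.16 0 0 1.5 -1" --pt "-0.002 0.023 -0.166 0 0 1.5 -1" --pt "-0.002 0.023 -0.166 0 0 1.5 -1"

```text
t: 7.05
eef_pos: [0.4562, 0.3244, 0.1848]
tool_rot: [-0.001, 0.259, 0.966, 0.0]
contact_force: [-1.2, -0.0, 0.8]
gripper_width: 1.003
```

```bash
sed -i 's/^for n in C:/for n in []:/' fit.py; python3 -c "
from h import *
log()
snap('wrist','wrist4')
"
```

```text
t 7.05 q [-0.1065  0.4545 -0.7982  1.8392  0.3775  1.0083 -0.0129] p [0.4562 0.3244 0.1848] R [-0.0015  0.2588  0.9659  0.0001] F [-1.1632 -0.0039  0.7747] g 1.003
```

View pics/wrist4.png

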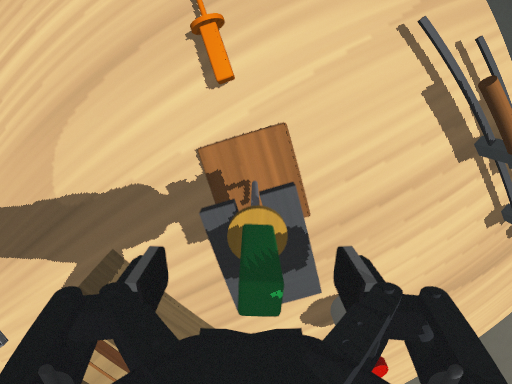

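```bash
python3 -c "
from h import *
crop('wrist4',190,120,330,250,'c10',5)"
```

```text
(no output)
```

View pics/c10.png

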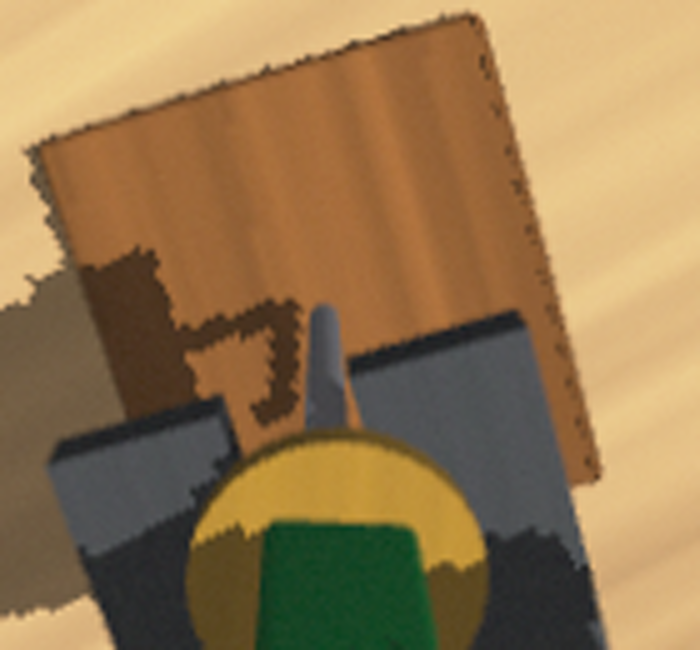

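Call:
step_arm --force 80 --pt "0.001 0.004 0.002 0 0 0 -1" --pt "0.001 0.004 0.002 0 0 0 0.5" --pt "0.001 0.004 0.002 0 0 0 1" --pt "0.001 0.004 0.002 0 0 0 1" --pt "0.001 0.004 0.002 0 0 0 1" --pt "0.001 0.004 0.002 0 0 0 1" --pt "0.001 0.004 0.002 0 0 0 1" --pt "0.001 0.004 0.002 0 0 0 1"

```text
t: 7.77
eef_pos: [0.457, 0.3306, 0.1888]
tool_rot: [-0.001, 0.257, 0.966, 0.002]
contact_force: [0.1, -0.5, 1.5]
gripper_width: 0.202
```

```bash
python3 -c "
from h import *
log()
"
```

```text
t 7.767 q [-0.1138  0.4549 -0.8002  1.8287  0.377   1.0146 -0.0144] p [0.457  0.3306 0.1888] R [-0.0006  0.2569  0.9664  0.0019] F [ 0.0962 -0.5408  1.519 ] g 0.202
```

Call:
step_arm --pt "0 0 0.008 0 0 0 1" --pt "0 0 0.015 0 0 0 1" --pt "-0.017 0.004 0.015 0 0 0 1" --pt "-0.034 0.008 0.015 0 0 0 1" --pt "-0.058 0.014 0.015 0 0 0 1" --pt "-0.068 0.017 0.03 0 0 0 1" --pt "-0.068 0.017 0.07 0 0 0 1" --pt "-0.068 0.017 0.11 0 0 0 1" --pt "-0.068 0.017 0.15 0 0 0 1" --pt "-0.068 0.017 0.16 0 0 0 1"

```text
t: 8.6
eef_pos: [0.3887, 0.3505, 0.3551]
tool_rot: [0.002, 0.256, 0.967, 0.005]
contact_force: [0.7, 1.1, -0.8]
gripper_width: 0.2
```

```bash
python3 -c "
from h import *
log(); snap('wrist','wrist5')
"
```

```text
t 8.6 q [-0.0735  0.2224 -0.9055  1.7107  0.1817  1.2849  0.0366] p [0.3887 0.3505 0.3551] R [0.0019 0.2559 0.9667 0.0055] F [ 0.6567  1.0889 -0.8368] g 0.2
```

View pics/wrist5.png

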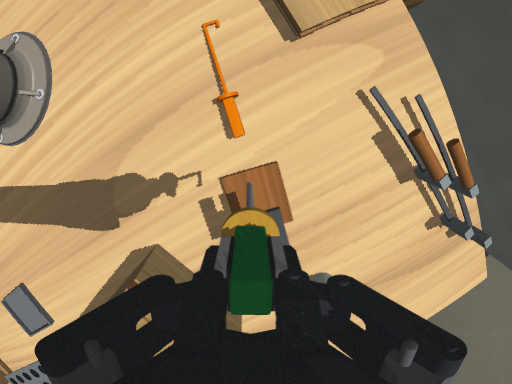

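```bash
python3 -c "
from h import *
crop('wrist5',200,160,300,260,'c11',6)
p,R=cR(); M=R.as_matrix()
for dx in (-.004,0,.004):
  for dy in (0,.003):
    print(dx,dy,'foot',proj('wrist5',p+M@[dx,dy,.1588]),'collar',proj('wrist5',p+M@[dx,dy,.0288]),'coltop',proj('wrist5',p+M@[dx,dy,.0228]))
print('collar edges',proj('wrist5',p+M@[0.018,0,.0228]),proj('wrist5',p+M@[0,0.018,.0228]),proj('wrist5',p+M@[0,-0.018,.0228]), 'rodfront', proj('wrist5',p+M@[0.003,0,.1618]))
"
```

```text
-0.004 0 foot [250.28142996 187.08984176] collar [250.08985934 238.310892  ] coltop [250.07503954 242.31749409]
-0.004 0.003 foot [253.1456999  187.09169034] collar [254.84016821 238.31074679] coltop [254.9701277  242.31696619]
0 0 foot [250.28262787 183.37956701] collar [250.09000811 232.5033874 ] coltop [250.07500947 236.37050891]
0 0.003 foot [253.15635263 183.38151468] collar [254.87727762 232.50362123] coltop [255.01023336 236.37038662]
0.004 0 foot [250.28384982 179.64664267] collar [250.09024983 226.59733449] coltop [250.07507824 230.31633281]
0.004 0.003 foot [253.16678984 179.64869095] collar [254.91380099 226.59796794] coltop [255.04973799 230.3166399 ]
collar edges [250.07616945 208.31877828] [279.5955677  236.26513584] [220.56293955 236.22468785] rodfront [250.28620512 179.93426094]
```

View pics/c11.png

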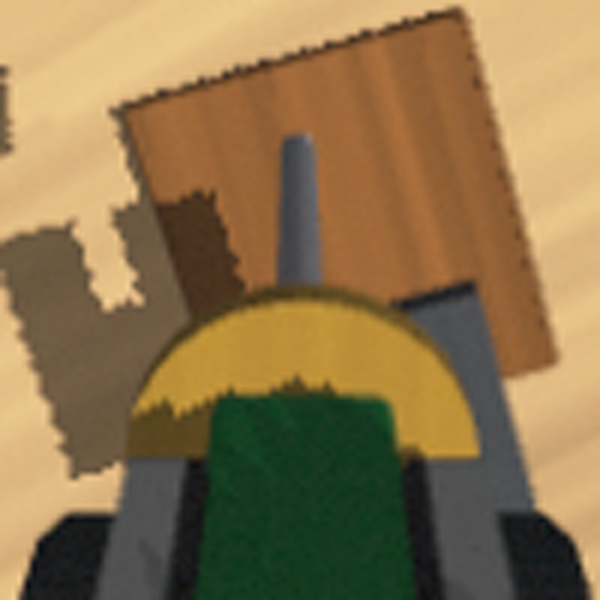

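```bash
cat > kin.py <<'E'
from h import *
from scipy.optimize import least_squares
D=[json.loads(l) for l in open('log.jsonl')]
D.append(dict(q=[1.07689719,0.47781612,0.02235706,1.55643759,-0.01149939,1.109285,-0.08311216],eef_pos=[0.25376052,-0.62485725,0.23032116],tool_rot=[-8.75345114e-04,9.81452624e-01,1.91702688e-01,-2.44322491e-04]))
k=np.load('kin.npz'); s=k['s']
LO=np.array([-2.96,-.34,-1.41,.24,-1.37,.17,-2.96]);HI=np.array([2.96,2.1,1.46,2.44,4.51,1.92,2.96])
def fk(q,P):
    def rot(ax,a): M=np.eye(4); M[:3,:3]=Rn.from_rotvec(np.array(ax)*a).as_matrix(); return M
    def tr(x,y,z): M=np.eye(4); M[:3,3]=[x,y,z]; return M
    Z=[0,0,1.];Y=[0,1.,0]
    d1,d3,d5,d7,a2,a4,a4b,a6,o1,o7,o2,o4,o6=P
    return tr(0,0,d1)@rot(Z,s[0]*q[0]+o1)@tr(a2,0,0)@rot(Y,q[1]+o2)@tr(a4,0,d3)@rot(Z,s[1]*q[2])@rot(Y,q[3]+o4)@tr(a4b,0,d5)@rot(Z,s[2]*q[4])@rot(Y,q[5]+o6)@tr(a6,0,d7)@rot(Z,s[3]*q[6]+o7)
def err(T,p,R): return np.r_[T[:3,3]-p,.3*(Rn.from_matrix(T[:3,:3])*R.inv()).as_rotvec()]
def res(P):
    return np.concatenate([err(fk(d['q'],P),d['eef_pos'],Rn.from_quat(np.roll(d['tool_rot'],-1))) for d in D])
def fitP():
    f=least_squares(res,list(k['P'][:10])+[0,0,0]); print('fit rms',np.sqrt(np.mean(f.fun**2)),f.x); return f.x
def ik(P,p,R,q0):
    g=least_squares(lambda q:np.r_[err(fk(q,P),p,R),.003*(q-q0)],np.clip(q0,LO+.01,HI-.01),bounds=(LO,HI)); return g.x,err(fk(g.x,P),p,R)
FT=np.array([-.001,-.001,.1588]); H=np.array([.560,.0087,.13]); PHI=6.
def tcp(u,z,th,w=.0066,phi=PHI):
    a=np.radians(phi); F=H+np.array([u*np.cos(a)-w*np.sin(a),u*np.sin(a)+w*np.cos(a),z]); R=toolR(phi,th); return F-R.as_matrix()@FT,R
E
python3 - <<'E'
from kin import *
P=fitP(); q=np.array(D[4]['q']) if 0 else np.array(json.loads(open('log.jsonl').readlines()[3])['q'])
for th in (35,38,40):
  for u,z in [(-.033,.025),(.052,-.097),(.079,-.097),(.079,-.078)]:
    p,R=tcp(u,z,th); x,e=ik(P,p,R,q); print(th,u,z,p.round(3),x.round(2),'err',np.linalg.norm(e[:3]).round(4),np.linalg.norm(e[3:]).round(4))
E
```

```text
fit rms 0.004154881604233763 [ 0.29853203  0.55587132  0.4714009   0.33012596 -0.00843786  0.02087506
  0.00871145  0.00634866 -0.09626487  1.48000825 -0.00809759  0.04084354
 -0.03238788]
35 -0.033 0.025 [0.435 0.003 0.285] [ 0.24 -0.24 -0.22  2.41 -0.48  0.41  2.09] err 0.0 0.0001
35 0.052 -0.097 [0.52  0.012 0.163] [-0.33  0.16  0.31  2.37 -1.36  0.17  2.96] err 0.0075 0.0136
35 0.079 -0.097 [0.546 0.015 0.163] [ 0.89  0.44 -1.23  2.34  1.71  0.42 -0.08] err 0.0002 0.0005
35 0.079 -0.078 [0.546 0.015 0.182] [ 0.65  0.23 -0.86  2.33  1.49  0.17  0.09] err 0.0007 0.0013
38 -0.033 0.025 [0.428 0.003 0.28 ] [-0.23 -0.26  0.18  2.44 -0.19  0.32  1.82] err 0.0039 0.0043
38 0.052 -0.097 [0.513 0.011 0.158] [-0.33  0.14  0.3   2.38 -1.36  0.17  2.96] err 0.0156 0.0281
38 0.079 -0.097 [0.54  0.014 0.158] [-0.29  0.19  0.26  2.33 -1.37  0.17  2.96] err 0.0139 0.0262
38 0.079 -0.078 [0.54  0.014 0.177] [-0.33  0.15  0.3   2.34 -1.37  0.17  2.96] err 0.0098 0.0185
40 -0.033 0.025 [0.424 0.002 0.276] [-0.52 -0.28  0.42  2.44  0.11  0.31  1.52] err 0.0112 0.0122
40 0.052 -0.097 [0.509 0.011 0.154] [-0.32  0.13  0.3   2.38 -1.36  0.17  2.96] err 0.0212 0.0378
40 0.079 -0.097 [0.535 0.014 0.154] [-0.29  0.18  0.26  2.34 -1.37  0.17  2.96] err 0.0193 0.0361
40 0.079 -0.078 [0.535 0.014 0.173] [-0.33  0.14  0.3   2.34 -1.37  0.17  2.96] err 0.0152 0.0283
```

```bash
cat >> kin.py <<'E'
DEL=22.
def pk(F,phi,th,del_=None,g=.176,off=(0,0)):
    """F foot world, picker az phi, lean th -> tcp pos, tool R (tool tilt th-del). g: grasp distance from foot"""
    de=DEL if del_ is None else del_
    Rp=pickR(phi,th).as_matrix(); Rt=toolR(phi,th-de); G=np.array(F)+Rp@np.array([off[0],off[1],g]); return G+Rt.as_matrix()[:,2]*.019,Rt
def Fl(u,z,w=.0066,phi=PHI):
    a=np.radians(phi); return H+np.array([u*np.cos(a)-w*np.sin(a),u*np.sin(a)+w*np.cos(a),z])
E
python3 - <<'E'
from kin import *
P=fitP(); q=np.array(json.loads(open('log.jsonl').readlines()[-1])['q'])
S=[('rack',(.457,.329,.03),-29,0)]+[(f'{u} {z} {th}',Fl(u,z),6,th) for th in (36,38) for u,z in [(-.033,.025),(.052,-.097),(.079,-.097),(.079,-.078)]]+[('out0',Fl(-.01,-.06),6,0),('out',Fl(-.01,.1),6,0),('tray',(.42,-.345,.15),6,0),('tray low',(.42,-.345,.04),-60,0),('tray low',(.42,-.345,.04),6,0)]
for de in (18,22,26):
  for n,F,phi,th in S:
    p,R=pk(F,phi,th,de); x,e=ik(P,p,R,q); print(de,n,p.round(3),x.round(2),'err',np.linalg.norm(e[:3]).round(4),np.linalg.norm(e[3:]).round(4))
E
```

```text
fit rms 0.004154881604233763 [ 0.29853203  0.55587132  0.4714009   0.33012596 -0.00843786  0.02087506
  0.00871145  0.00634866 -0.09626487  1.48000825 -0.00809759  0.04084354
 -0.03238788]
18 rack [0.452 0.332 0.188] [ 0.02  0.59 -0.86  1.73  0.16  1.13  0.21] err 0.0 0.0
18 -0.033 0.025 36 [0.429 0.002 0.279] [ 0.16 -0.13 -0.21  2.22 -0.11  0.74  1.7 ] err 0.0001 0.0002
18 0.052 -0.097 36 [0.514 0.01  0.157] [ 0.71  0.33 -0.97  2.19  0.61  0.51  0.97] err 0.0001 0.0001
18 0.079 -0.097 36 [0.541 0.013 0.157] [ 0.66  0.37 -0.94  2.14  0.64  0.54  0.94] err 0.0 0.0001
18 0.079 -0.078 36 [0.541 0.013 0.176] [ 0.7   0.34 -0.99  2.12  0.58  0.57  1.  ] err 0.0001 0.0001
18 -0.033 0.025 38 [0.425 0.001 0.276] [ 0.1  -0.15 -0.15  2.26 -0.12  0.69  1.71] err 0.0001 0.0002
18 0.052 -0.097 38 [0.51  0.01  0.154] [ 0.7   0.31 -0.95  2.23  0.64  0.44  0.94] err 0.0001 0.0001
18 0.079 -0.097 38 [0.537 0.013 0.154] [ 0.65  0.35 -0.92  2.18  0.67  0.47  0.91] err 0.0 0.0001
18 0.079 -0.078 38 [0.537 0.013 0.173] [ 0.71  0.32 -0.98  2.16  0.6   0.51  0.98] err 0.0001 0.0001
18 out0 [0.544 0.014 0.22
[... 2357 characters left out ...]
53] [ 0.69  0.37 -0.99  2.13  0.56  0.64  1.01] err 0.0 0.0001
26 0.079 -0.097 38 [0.534 0.013 0.153] [ 0.65  0.42 -0.96  2.08  0.59  0.67  0.99] err 0.0 0.0001
26 0.079 -0.078 38 [0.534 0.013 0.172] [ 0.68  0.39 -0.99  2.06  0.53  0.71  1.04] err 0.0 0.0001
26 out0 [0.541 0.013 0.229] [ 0.41  0.69 -0.88  1.52  0.39  1.62  1.13] err 0.0 0.0
26 out [0.541 0.013 0.389] [ 0.44  0.57 -0.95  1.34  0.32  1.89  1.17] err 0.0 0.0
26 tray [ 0.412 -0.346  0.309] [ 0.94  0.49 -0.73  1.55  0.49  1.66  1.8 ] err 0.0 0.0001
26 tray low [ 0.416 -0.338  0.199] [ 1.06  0.61 -0.6   1.59  0.13  1.45  0.96] err 0.0 0.0
26 tray low [ 0.412 -0.346  0.199] [ 0.93  0.61 -0.71  1.65  0.56  1.49  1.7 ] err 0.0 0.0001
```

Call:
step_arm --pt "0 0 -0.04 0 0 0 1" --pt "0 0 -0.08 0 0 0 1" --pt "0 0 -0.12 0 0 0 1" --pt "0 0 -0.145 0 0 0 1" --pt "0 0 -0.145 0 0 0 1" --pt "0.02 -0.005 -0.145 0 0 0 1" --pt "0.045 -0.011 -0.145 0 0 0 1" --pt "0.068 -0.017 -0.145 0 0 0 1" --pt "0.068 -0.017 -0.147 0 0 0 1" --pt "0.068 -0.017 -0.153 0 0 0 1"

```text
t: 9.48
eef_pos: [0.4574, 0.3313, 0.1967]
tool_rot: [-0.0, 0.258, 0.966, 0.003]
contact_force: [-0.3, 0.3, -0.5]
gripper_width: 0.197
```

Call:
step_arm --pt "0 0 -0.004 0 0 0 1" --pt "0 0 -0.0065 0 0 0 1" --pt "0 0 -0.0065 0 0 0 0.6" --pt "0 0 -0.0065 0 0 0 -0.2" --pt "0 0 -0.0065 0 0 0 -0.6" --pt "0 0 -0.0065 0 0 0 -0.6"

```text
t: 9.98
eef_pos: [0.4566, 0.3308, 0.1892]
tool_rot: [-0.001, 0.257, 0.967, 0.002]
contact_force: [-0.5, 0.4, 0.1]
gripper_width: 0.615
```

```bash
python3 -c "
from kin import *
log(); snap('wrist','wrist6')
p,R=pk((.457,.3295,.03),-30,0); inc(p,R)
p,R=pk((.457,.3295,.03),-30,0,0); inc(p,R)
"
```

```text
t 9.983 q [-0.1112  0.4553 -0.8046  1.8286  0.3787  1.0159 -0.0159] p [0.4566 0.3308 0.1892] R [-0.0006  0.2566  0.9665  0.002 ] F [-0.5399  0.3538  0.0775] g 0.615
inc [-0.0059  0.0023 -0.0008] [10.7 19.1 -0.2] rows 0.15404580724693445 3.05568855396086
inc [ 0.0002 -0.0012 -0.0022] [-0.2 -0.  -0.3] rows 0.06031071452157011 0.0482569510152015
```

View pics/wrist6.png

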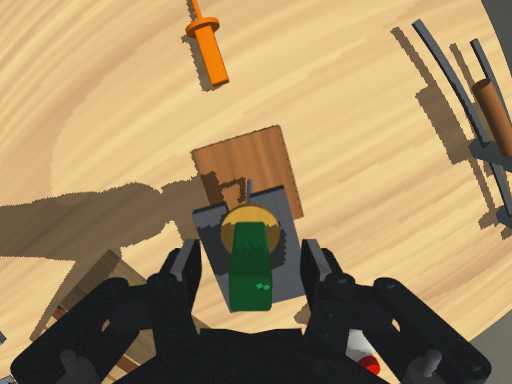

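Call:
step_arm --force 110 --pt "-0.0015 0.0008 0 2.7 4.8 0 -0.6" --pt "-0.003 0.0015 0 5.35 9.55 0 -0.6" --pt "-0.0045 0.0025 0 8 14.3 0 -0.6" --pt "-0.006 0.003 0 10.7 19.1 0 -0.6" --pt "-0.006 0.003 0 10.7 19.1 0 -0.6" --pt "-0.006 0.003 0 10.7 19.1 0 0.4" --pt "-0.006 0.003 0 10.7 19.1 0 1" --pt "-0.006 0.003 0 10.7 19.1 0 1" --pt "-0.006 0.003 0 10.7 19.1 0 1" --pt "-0.006 0.003 0 10.7 19.1 0 1"

```text
t: 10.87
eef_pos: [0.4501, 0.3345, 0.19]
tool_rot: [-0.184, 0.251, 0.949, 0.049]
contact_force: [-2.0, -0.2, 4.2]
gripper_width: 0.197
```

```bash
python3 -c "
from kin import *
log()
p,R=pk((.457,.3305,.03),-30,0); inc(p,R)
"
```

```text
t 10.867 q [ 0.0788  0.6171 -0.9015  1.7094  0.1169  1.1423  0.247 ] p [0.4501 0.3345 0.19  ] R [-0.1839  0.2514  0.949   0.0489] F [-2.0492 -0.248   4.2023] g 0.197
inc [ 0.0008 -0.0004 -0.0016] [ 0.   0.1 -0.3] rows 0.04408170004377447 0.04656494991823493
```

Call:
step_arm --pt "0 0 0.008 0 0 0 1" --pt "0 0 0.015 0 0 0 1" --pt "-0.017 0.004 0.015 0 0 0 1" --pt "-0.034 0.008 0.015 0 0 0 1" --pt "-0.058 0.014 0.015 0 0 0 1" --pt "-0.068 0.017 0.03 0 0 0 1" --pt "-0.068 0.017 0.07 0 0 0 1" --pt "-0.068 0.017 0.11 0 0 0 1" --pt "-0.068 0.017 0.15 0 0 0 1" --pt "-0.068 0.017 0.16 0 0 0 1"

```text
t: 11.7
eef_pos: [0.3837, 0.3532, 0.3559]
tool_rot: [-0.182, 0.252, 0.949, 0.052]
contact_force: [0.5, 1.4, -1.1]
gripper_width: 0.192
```

```bash
python3 -c "
from kin import *
log(); snap('wrist','wrist7');
p,R=cR()
Rt=R.as_matrix()
# picker frame from tool
d=np.radians(22)
g=p-Rt[:,2]*.019
Rp=(R*Rn.from_euler('y',0)).as_matrix()
xp=-(Rt[:,0]*np.cos(d)+Rt[:,2]*np.sin(d)*1); 
print('zp cands',-(Rt[:,2]*np.cos(d)-Rt[:,0]*np.sin(d)),-(Rt[:,2]*np.cos(d)+Rt[:,0]*np.sin(d)))
"
```

```text
t 11.7 q [ 0.1407  0.3822 -1.0261  1.6371 -0.0512  1.3658  0.2023] p [0.3837 0.3532 0.3559] R [-0.1817  0.2515  0.9492  0.0524] F [ 0.4871  1.4373 -1.0712] g 0.192
zp cands [-0.0074 -0.0047  1.    ] [ 0.5975 -0.3485  0.7222]
```

View pics/wrist7.png

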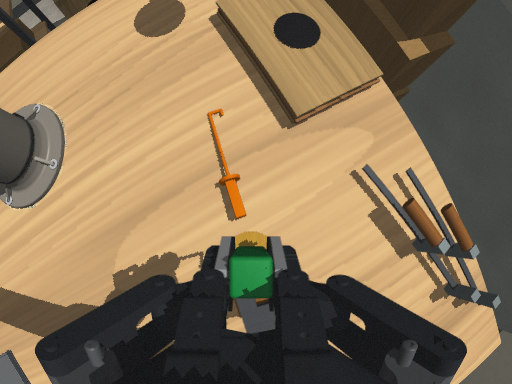

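```bash
python3 -c "
from kin import *
p,R=pk(Fl(-.035,.06),6,37,g=.1776); print(p); inc(p,R)
p,R=pk(Fl(-.035,.025),6,37,g=.1776); print(p); inc(p,R)
"
```

```text
[0.42309563 0.00094713 0.31348508]
inc [ 0.0392 -0.352  -0.0415] [ -8.1 -36.5  34.4] rows 8.552349096114257 7.090974677354691
[0.42309563 0.00094713 0.27848508]
inc [ 0.0392 -0.352  -0.0765] [ -8.1 -36.5  34.4] rows 8.69019091726557 7.090974677354691
```

Call:
step_arm --pt "0.04 -0.352 0.01 -8.1 -36.5 34.4 1" --pt "0.04 -0.352 0.01 -8.1 -36.5 34.4 1" --pt "0.04 -0.352 0.01 -8.1 -36.5 34.4 1" --pt "0.04 -0.352 0.01 -8.1 -36.5 34.4 1" --pt "0.04 -0.352 0.01 -8.1 -36.5 34.4 1" --pt "0.04 -0.352 0.01 -8.1 -36.5 34.4 1" --pt "0.04 -0.352 0.01 -8.1 -36.5 34.4 1" --pt "0.04 -0.352 -0.02 -8.1 -36.5 34.4 1" --pt "0.04 -0.352 -0.04 -8.1 -36.5 34.4 1" --pt "0.04 -0.352 -0.04 -8.1 -36.5 34.4 1"

```text
t: 12.58
eef_pos: [0.4208, -0.0045, 0.3075]
tool_rot: [0.129, -0.049, 0.99, 0.002]
contact_force: [0.0, 0.8, -1.6]
gripper_width: 0.198
```

```bash
python3 -c "
from kin import *
log(); snap('wrist','wrist8'); snap('side','side8'); crop('side8',180,120,330,260,'c12',5)
p,R=pk(Fl(-.035,.06),6,37,g=.1776); print(p); inc(p,R)
"
```

```text
t 12.583 q [ 0.6861 -0.1713 -0.7157  2.1425 -0.1546  0.8749  1.7177] p [ 0.4208 -0.0045  0.3075] R [ 0.1288 -0.0494  0.9904  0.0015] F [ 0.0468  0.755  -1.6418] g 0.198
[0.4231 0.0009 0.3135]
inc [0.0033 0.0071 0.0084] [ 0.4 -0.6  0.7] rows 0.27532069312926 0.1343422058099657
```

View pics/wrist8.png

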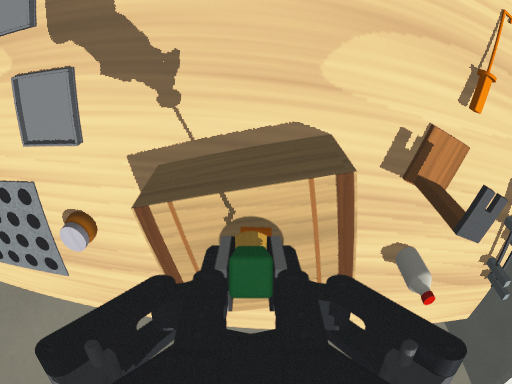

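View pics/c12.png

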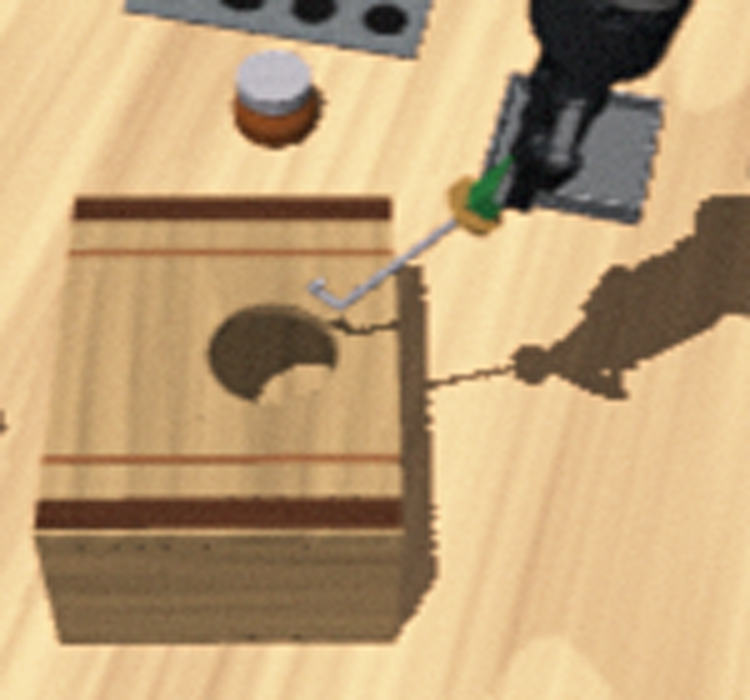

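```bash
cat >> kin.py <<'E'
def picker_now(g=.1776,de=None,off=0):
    de=np.radians(DEL if de is None else de); p,R=cR(); M=R.as_matrix()
    zp=-(M[:,2]*np.cos(de)-M[:,0]*np.sin(de)); yp=M[:,1]; xp=np.cross(yp,zp)
    F=p-M[:,2]*.019-zp*g-xp*off
    a=np.radians(PHI); d=F-H; u=d[0]*np.cos(a)+d[1]*np.sin(a); w=-d[0]*np.sin(a)+d[1]*np.cos(a)
    print('F',F.round(4),'u,w,z',np.round([u,w,d[2]],4),'lean',np.degrees(np.arccos(zp[2])).round(1),'az',np.degrees(np.arctan2(xp[1],xp[0])).round(1)); return F,np.c_[xp,yp,zp]
E
python3 -c "
from kin import *
log(); F,M=picker_now()
for n,b in [('foot',(0,0,0)),('hookend',(.022,0,0)),('tip',(.022,0,.012)),('collar',(0,0,.133))]: print(n,proj('side8',F+M@np.array(b)), 'crop',(proj('side8',F+M@np.array(b))-[180,120])*5)
snap('side','side9'); crop('side9',210,140,290,210,'c13',9)
print('rim pts', [(proj('side9',H+[.042*np.cos(t),.042*np.sin(t),0])-[210,140])*9 for t in (0,1.57,3.14,4.71)], proj('side9',H))
"
```

```text
t 12.683 q [ 0.6873 -0.1655 -0.714   2.1433 -0.1535  0.8771  1.7144] p [ 0.4198 -0.0061  0.3051] R [ 0.1252 -0.0464  0.991   0.0033] F [ 0.053   0.0839 -2.1644] g 0.197
F [0.5201 0.0026 0.1805] u,w,z [-0.0404 -0.0019  0.0505] lean 36.4 az 5.5
foot [246.9928 181.3263] crop [334.964  306.6315]
hookend [241.3435 177.7608] crop [306.7177 288.8039]
tip [243.5732 176.0509] crop [317.8662 280.2545]
collar [273.9868 161.3225] crop [469.9341 206.6124]
rim pts [array([110.1696, 425.8329]), array([184.661 , 541.1347]), array([333.8667, 477.6514]), array([256.76 , 365.811])] [234.6015 190.1695]
```

View pics/c13.png

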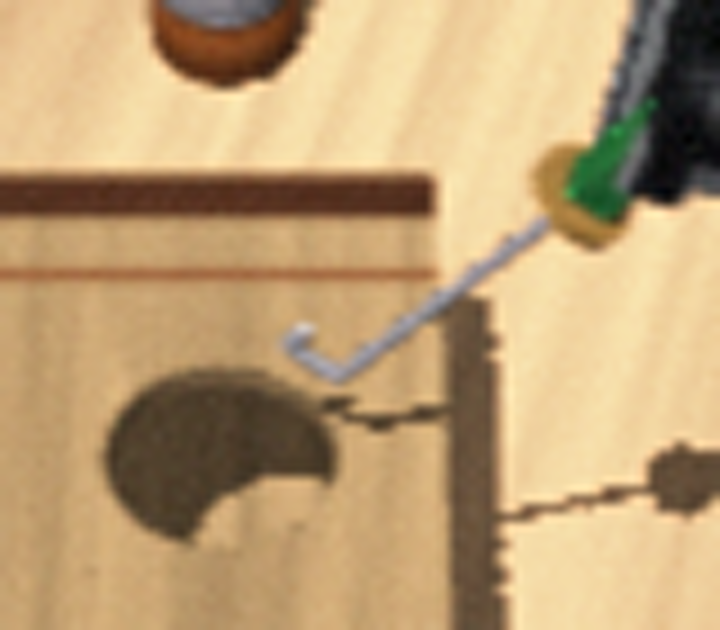

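```bash
python3 -c "
from kin import *
for u,z in [(-.039,.025),(-.020,0),(.0,-.0265),(.02,-.053),(.04,-.080),(.053,-.097),(.079,-.097),(.079,-.078)]:
    p,R=pk(Fl(u,z),6,37,g=.1776); print(u,z,end=' '); inc(p,R)
"
```

```text
-0.039 0.025 inc [-0.0019  0.0039 -0.0282] [ 0.3 -0.5  0.5] rows 0.6843903800083835 0.10459772910761854
-0.02 0 inc [ 0.017   0.0059 -0.0532] [ 0.3 -0.5  0.5] rows 1.3470064388593617 0.10459772910761854
0.0 -0.0265 inc [ 0.0369  0.008  -0.0797] [ 0.3 -0.5  0.5] rows 2.1150253901073994 0.10459772910761854
0.02 -0.053 inc [ 0.0568  0.0101 -0.1062] [ 0.3 -0.5  0.5] rows 2.898275560306859 0.10459772910761854
0.04 -0.08 inc [ 0.0767  0.0122 -0.1332] [ 0.3 -0.5  0.5] rows 3.697416968175295 0.10459772910761854
0.053 -0.097 inc [ 0.0896  0.0135 -0.1502] [ 0.3 -0.5  0.5] rows 4.2069129289172364 0.10459772910761854
0.079 -0.097 inc [ 0.1155  0.0163 -0.1502] [ 0.3 -0.5  0.5] rows 4.560074813429142 0.10459772910761854
0.079 -0.078 inc [ 0.1155  0.0163 -0.1312] [ 0.3 -0.5  0.5] rows 4.209449292510786 0.10459772910761854
```

Call:
step_arm --pt "-0.002 0.004 -0.012 0.3 -0.5 0.5 1" --pt "-0.002 0.004 -0.028 0.3 -0.5 0.5 1" --pt "-0.002 0.004 -0.028 0.3 -0.5 0.5 1" --pt "0.007 0.005 -0.041 0.3 -0.5 0.5 1" --pt "0.017 0.006 -0.053 0.3 -0.5 0.5 1" --pt "0.027 0.007 -0.066 0.3 -0.5 0.5 1" --pt "0.037 0.008 -0.08 0.3 -0.5 0.5 1" --pt "0.047 0.009 -0.093 0.3 -0.5 0.5 1" --pt "0.057 0.01 -0.106 0.3 -0.5 0.5 1" --pt "0.057 0.01 -0.106 0.3 -0.5 0.5 1"

```text
t: 13.57
eef_pos: [0.4806, 0.0096, 0.2018]
tool_rot: [0.132, -0.054, 0.99, 0.008]
contact_force: [-1.3, -0.1, -1.4]
gripper_width: 0.191
```

```bash
python3 -c "
from kin import *
log(); picker_now()
for u,z in [(.02,-.053),(.04,-.080),(.053,-.097)]:
    p,R=pk(Fl(u,z),6,37,g=.1776); print(u,z,end=' '); inc(p,R)
snap('wrist','wrist10'); snap('side','side10'); crop('side10',210,140,290,210,'c14',9)
"
```

```text
t 13.567 q [ 0.6137  0.1319 -0.8089  2.1815  0.1968  0.6118  1.3557] p [0.4806 0.0096 0.2018] R [ 0.132  -0.0544  0.9897  0.0076] F [-1.2857 -0.1279 -1.4347] g 0.191
F [0.5823 0.0209 0.0787] u,w,z [ 0.0235  0.0098 -0.0513] lean 37.2 az 6.3
0.02 -0.053 inc [-0.0028 -0.0029 -0.0013] [-0.1  0.2 -0.3] rows 0.10161358532821854 0.04934207740112863
0.04 -0.08 inc [ 0.0171 -0.0008 -0.0283] [-0.1  0.2 -0.3] rows 0.7937818641226518 0.04934207740112863
0.053 -0.097 inc [ 0.03    0.0006 -0.0453] [-0.1  0.2 -0.3] rows 1.3040014210451405 0.04934207740112863
```

View pics/c14.png

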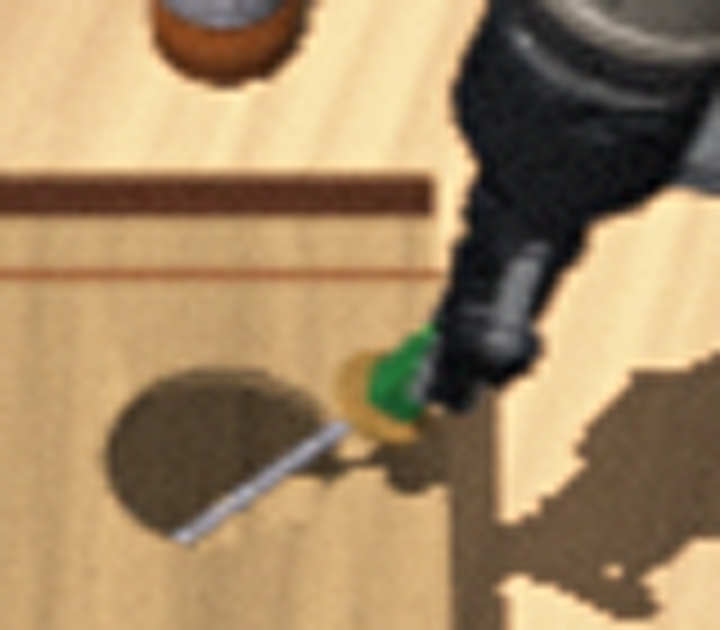

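View pics/wrist10.png

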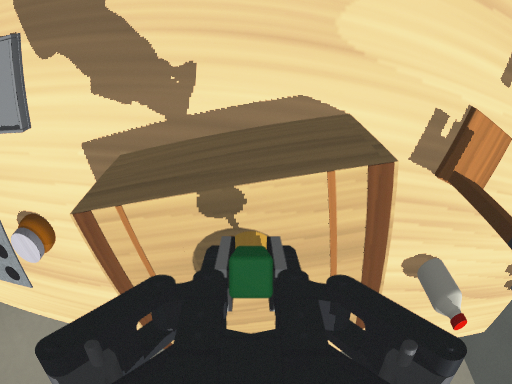

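Call:
step_arm --pt "0.008 0 -0.012 0 0 0 1" --pt "0.016 0 -0.025 0 0 0 1" --pt "0.024 0 -0.036 0 0 0 1" --pt "0.03 0 -0.044 0 0 0 1" --pt "0.03 0 -0.044 0 0 0 1" --pt "0.03 0 -0.044 0 0 0 1"

```text
t: 14.17
eef_pos: [0.5102, 0.0087, 0.1601]
tool_rot: [0.133, -0.054, 0.99, 0.006]
contact_force: [-0.2, 1.0, -1.6]
gripper_width: 0.197
```

```bash
python3 -c "
from kin import *
log(); picker_now()
for u,z in [(.053,-.097),(.079,-.097)]:
    p,R=pk(Fl(u,z),6,37,g=.1776); print(u,z,end=' '); inc(p,R)
"
```

```text
t 14.167 q [ 0.5142  0.2543 -0.7378  2.1705  0.3789  0.5414  1.1928] p [0.5102 0.0087 0.1601] R [ 0.1334 -0.054   0.9896  0.0063] F [-0.2248  0.992  -1.5612] g 0.197
F [0.6123 0.0196 0.0372] u,w,z [ 0.0532  0.0054 -0.0928] lean 37.4 az 6.3
0.053 -0.097 inc [ 0.0004  0.0014 -0.0036] [ 0.1  0.4 -0.2] rows 0.09360647168176259 0.06109224872691125
0.079 -0.097 inc [ 0.0263  0.0041 -0.0036] [ 0.1  0.4 -0.2] rows 0.6435924470394103 0.06109224872691125
```

Call:
step_arm --pt "0 0.001 -0.004 0 0 0 1" --pt "0.007 0.002 -0.004 0 0 0 1" --pt "0.014 0.003 -0.004 0 0 0 1" --pt "0.021 0.004 -0.004 0 0 0 1" --pt "0.026 0.004 -0.004 0 0 0 1" --pt "0.026 0.004 -0.004 0 0 0 1" --pt "0.026 0.004 -0.004 0 0 0 1"

```text
t: 14.75
eef_pos: [0.536, 0.0127, 0.1548]
tool_rot: [0.133, -0.054, 0.99, 0.007]
contact_force: [-0.4, -0.0, -0.8]
gripper_width: 0.195
```

```bash
python3 -c "
from kin import *
log(); picker_now()
for u,z in [(.079,-.097),(.079,-.074)]:
    p,R=pk(Fl(u,z),6,37,g=.1776); print(u,z,end=' '); inc(p,R)
snap('wrist','wrist11'); crop('wrist11',170,200,330,300,'c15',5)
"
```

```text
t 14.75 q [ 0.4722  0.3048 -0.7105  2.1215  0.425   0.5553  1.1539] p [0.536  0.0127 0.1548] R [ 0.1327 -0.0539  0.9897  0.0066] F [-0.4454 -0.0107 -0.8304] g 0.195
F [0.6379 0.0237 0.0318] u,w,z [ 0.0791  0.0067 -0.0982] lean 37.3 az 6.3
0.079 -0.097 inc [0.0005 0.0002 0.0017] [ 0.   0.3 -0.2] rows 0.041528123208355576 0.05064041653127514
0.079 -0.074 inc [0.0005 0.0002 0.0247] [ 0.   0.3 -0.2] rows 0.5912812627090752 0.05064041653127514
```

View pics/c15.png

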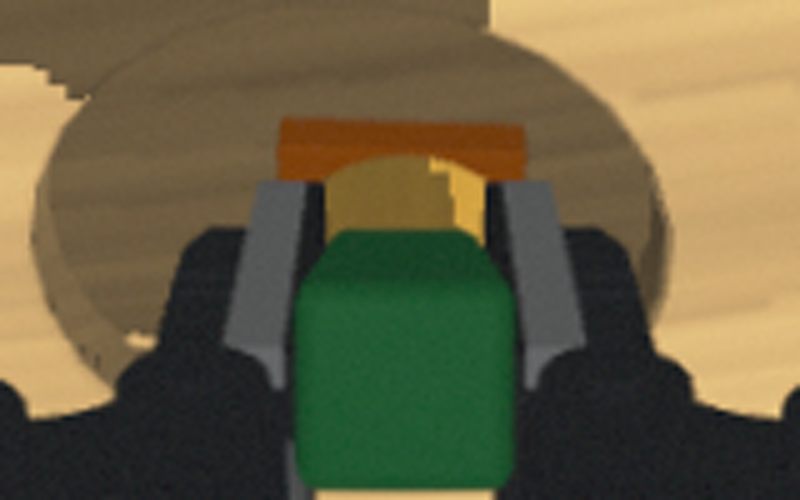

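```bash
python3 -c "
from kin import *
c=np.array([.640,.0237,.01]); a=.0445; X=np.array([np.cos(a),np.sin(a),0]);Y=np.array([-np.sin(a),np.cos(a),0])
for n,b in [('nl',(-.017,.027,0)),('nr',(-.017,-.027,0)),('tl',(-.017,.027,.012)),('tr',(-.017,-.027,.012))]:
    P=c+X*b[0]+Y*b[1]+[0,0,b[2]]; q=proj('wrist11',P); print(n,q,(q-[170,200])*5)
"
```

```text
nl [275.15208227 224.48040764] [525.76041136 122.40203821]
nr [226.28931523 221.92180358] [281.44657614 109.60901791]
tl [275.8877971  231.17014504] [529.43898549 155.85072521]
tr [225.52800763 228.57818847] [277.64003815 142.89094236]
```

Call:
step_arm --pt "0.002 0 0 0 0 0 1" --pt "0.002 0 0 0 0 0 1" --pt "0.002 0 0.006 0 0 0 1" --pt "0.002 0 0.012 0 0 0 1" --pt "0.002 0 0.017 0 0 0 1" --pt "0.002 0 0.02 0 0 0 1" --pt "0.001 0 0.022 0 0 0 1" --pt "-0.001 0 0.024 0 0 0 1" --pt "-0.001 0 0.024 0 0 0 1"

```text
t: 15.55
eef_pos: [0.5341, 0.0124, 0.1789]
tool_rot: [0.133, -0.054, 0.99, 0.006]
contact_force: [-0.0, -0.8, -2.8]
gripper_width: 0.197
```

```bash
python3 -c "
from kin import *
log(); picker_now()
snap('wrist','wrist12'); crop('wrist12',170,200,330,300,'c16',5)
"
```

```text
t 15.55 q [ 0.5115  0.2668 -0.7457  2.1016  0.3645  0.6032  1.2106] p [0.5341 0.0124 0.1789] R [ 0.1325 -0.0539  0.9897  0.0063] F [-0.0319 -0.8019 -2.7889] g 0.197
F [0.636  0.0232 0.0559] u,w,z [ 0.0771  0.0065 -0.0741] lean 37.2 az 6.3
```

View pics/c16.png

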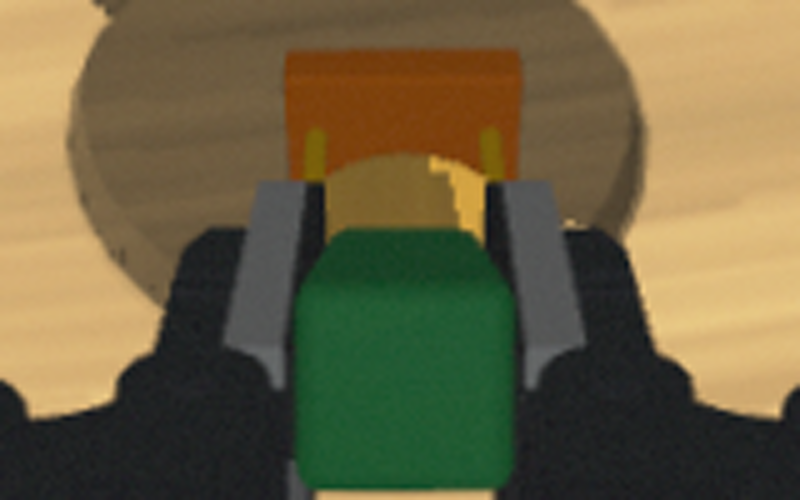

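```bash
cat >> kin.py <<'E'
def cpose(uc,wc,zc,th,phi=PHI,g=.1776,xh=.0055):
    t=np.radians(th); c,s_=np.cos(t),np.sin(t)
    return pk(Fl(uc-(xh*c-.0055*s_),zc-(xh*s_+.0055*c),wc,phi),phi,th,g=g)
def seq(rows,g=1):
    p0,R0=cR(); out=[]
    for p,R in rows:
        out.append([round(float(v),4) for v in (p-p0)]+[round(float(v),1) for v in (R*R0.inv()).as_rotvec(degrees=True)]+[g])
    print(json.dumps(out))
E
python3 -c "
from kin import *
k=np.array([.04,.12,.23,.36,.5,.64,.77,.88,.96,1.])
seq([cpose(.0782*(1-a),.0065*(1-a),-.0664+.010*min(1,a*2),37.2*(1-a),6.3) for a in k])
"
```

```text
[[-0.0001, -0.0002, 0.0037, -0.1, 1.5, 0.1, 1], [-0.0, -0.0007, 0.0104, -0.4, 4.5, 0.1, 1], [0.0005, -0.0014, 0.019, -0.8, 8.6, 0.1, 1], [0.0016, -0.0021, 0.0283, -1.4, 13.4, 0.1, 1], [0.0034, -0.0029, 0.0372, -1.9, 18.5, 0.1, 1], [0.0057, -0.0035, 0.0422, -2.5, 23.7, 0.1, 1], [0.0082, -0.0041, 0.0457, -3.0, 28.5, 0.1, 1], [0.0106, -0.0045, 0.0479, -3.5, 32.6, 0.1, 1], [0.0123, -0.0049, 0.049, -3.8, 35.6, 0.0, 1], [0.0132, -0.005, 0.0493, -4.0, 37.0, 0.0, 1]]
```

Call:
step_arm --pt "0 0 0.004 -0.1 1.5 0 1" --pt "0 -0.0005 0.0105 -0.4 4.5 0 1" --pt "0.0005 -0.0015 0.019 -0.8 8.6 0 1" --pt "0.0015 -0.002 0.0285 -1.4 13.4 0 1" --pt "0.0035 -0.003 0.037 -1.9 18.5 0 1" --pt "0.0055 -0.0035 0.042 -2.5 23.7 0 1" --pt "0.008 -0.004 0.0455 -3 28.5 0 1" --pt "0.0105 -0.0045 0.048 -3.5 32.5 0 1" --pt "0.0125 -0.005 0.049 -3.8 35.6 0 1" --pt "0.013 -0.005 0.0495 -4 37 0 1"

```text
t: 16.43
eef_pos: [0.5493, 0.0075, 0.2272]
tool_rot: [-0.191, -0.053, 0.98, -0.01]
contact_force: [0.2, 0.9, -4.3]
gripper_width: 0.193
```

```bash
python3 -c "
from kin import *
log(); picker_now()
snap('wrist','wrist13'); snap('top','top13'); snap('side','side13'); crop('side13',200,140,290,210,'c17',8); crop('top13',200,120,300,220,'c18',6)
log(); picker_now()
"
```

```text
t 16.433 q [ 0.3446  0.5895 -0.6914  1.5545  0.2804  1.5102  1.2773] p [0.5493 0.0075 0.2272] R [-0.1909 -0.0533  0.9801 -0.0103] F [ 0.1995  0.933  -4.3074] g 0.193
F [0.5563 0.0083 0.0672] u,w,z [-0.0038 -0.0001 -0.0628] lean 0.0 az 6.2
t 16.583 q [ 0.3458  0.5863 -0.6927  1.5584  0.2801  1.5067  1.2774] p [0.5484 0.0078 0.2275] R [-0.1895 -0.0537  0.9804 -0.0104] F [ 0.3251 -0.6427 -3.4445] g 0.192
F [0.5558 0.0086 0.0675] u,w,z [-0.0041  0.0003 -0.0625] lean 0.1 az 6.3
```

View pics/wrist13.png

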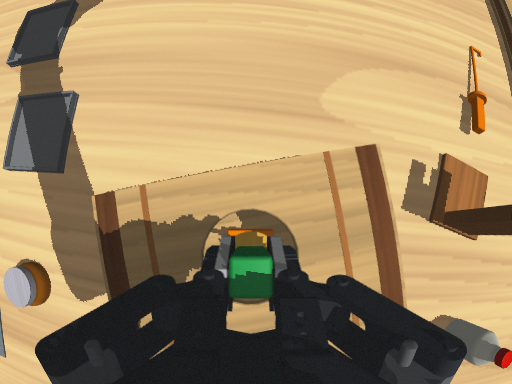

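View pics/c17.png

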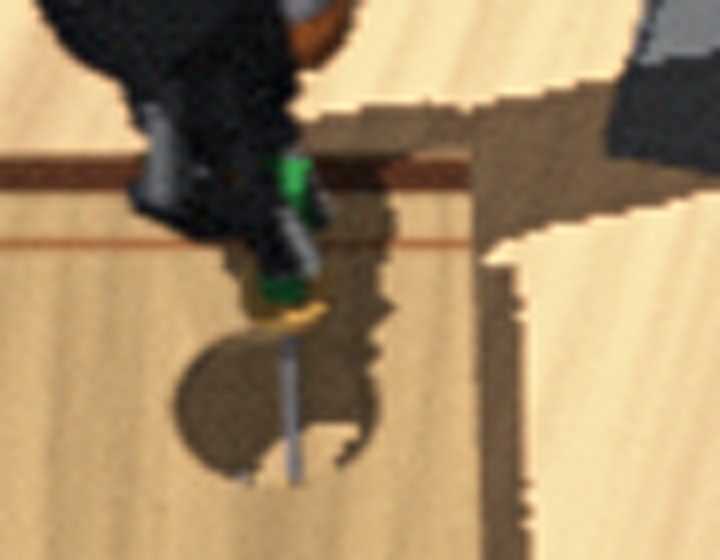

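View pics/c18.png

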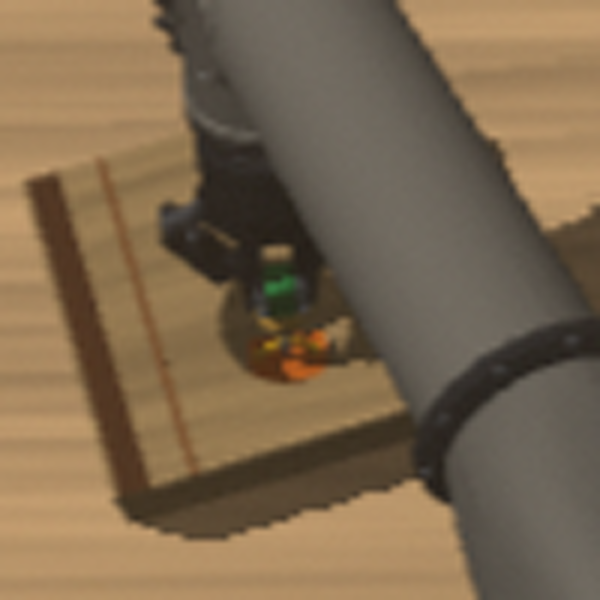

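```bash
python3 -c "
from kin import *
crop('wrist13',195,195,310,300,'c19',6)
for y in (228,230,232,236):
  for z in (.021,.033):
    P=atz('wrist13',(250,y),z); d=P-H; a=np.radians(6); print(y,z,'u',d[0]*np.cos(a)+d[1]*np.sin(a),'w',-d[0]*np.sin(a)+d[1]*np.cos(a))
"
```

```text
228 0.021 u -0.02329903417113633 w -0.00015826210283060617
228 0.033 u -0.02334388600083789 w -0.00013747396734855406
230 0.021 u -0.020843059394149318 w -0.00014884118736858964
230 0.033 u -0.020968636569187554 w -0.0001283627076131286
232 0.021 u -0.018386738971315163 w -0.0001394351344128652
232 0.033 u -0.018593052852710807 w -0.00011926582186881749
236 0.021 u -0.013472171252377268 w -0.00012066422008397181
236 0.033 u -0.013840021880814918 w -0.00010111188803812814
```

View pics/c19.png

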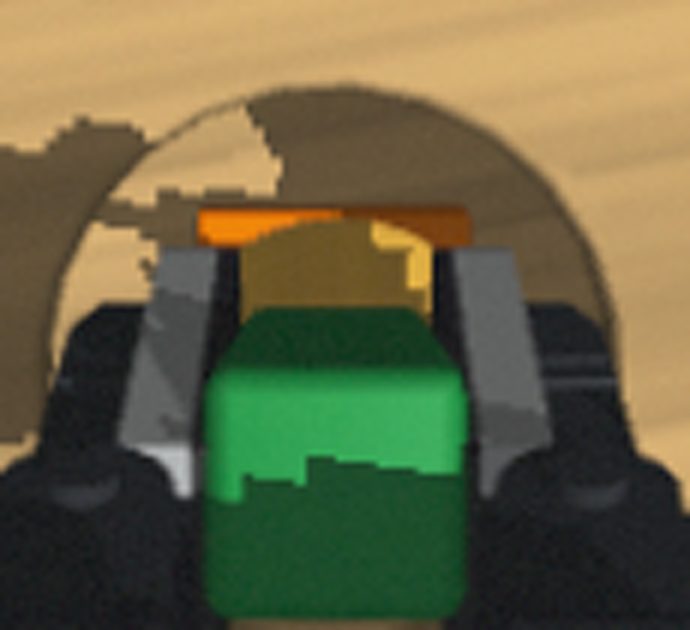

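Call:
step_arm --pt "0.002 0 0.005 0 0 0 1" --pt "0.003 0 0.016 0 0 0 1" --pt "0.003 0 0.032 0 0 0 1" --pt "0.003 0 0.048 0 0 0 1" --pt "0.003 0 0.064 0 0 0 1" --pt "0.003 0 0.08 0 0 0 1" --pt "0.003 0 0.098 0 0 0 1" --pt "0.003 0 0.116 0 0 0 1" --pt "0.003 0 0.134 0 0 0 1" --pt "0.003 0 0.145 0 0 0 1"

```text
t: 17.42
eef_pos: [0.5511, 0.0078, 0.377]
tool_rot: [-0.188, -0.054, 0.981, -0.011]
contact_force: [0.2, 0.5, -3.7]
gripper_width: 0.196
```

```bash
python3 -c "
from kin import *
log(); picker_now()
snap('wrist','wrist14'); snap('side','side14'); crop('side14',190,100,300,200,'c20',6)
snap('top','top14')
log(); picker_now()
"
```

```text
t 17.417 q [ 0.347   0.4813 -0.7134  1.3663  0.2196  1.7741  1.3182] p [0.5511 0.0078 0.377 ] R [-0.1876 -0.0536  0.9807 -0.0108] F [ 0.2077  0.4591 -3.674 ] g 0.196
F [0.5591 0.0085 0.217 ] u,w,z [-0.0009 -0.0001  0.087 ] lean 0.3 az 6.3
t 17.567 q [ 0.3467  0.4833 -0.7127  1.3689  0.2202  1.7712  1.3179] p [0.5511 0.0077 0.3746] R [-0.1883 -0.0536  0.9806 -0.0108] F [ 0.2543  0.7652 -3.7106] g 0.19
F [0.5589 0.0084 0.2147] u,w,z [-0.0011 -0.0002  0.0847] lean 0.3 az 6.3
```

View pics/c20.png

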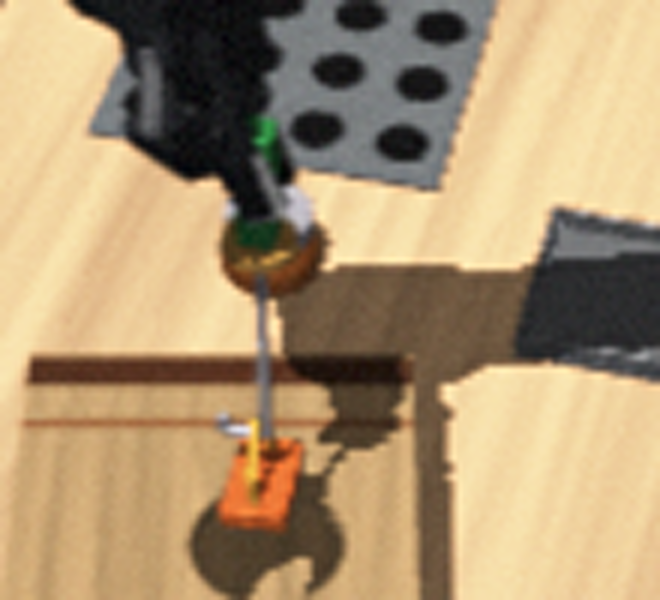

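View pics/wrist14.png

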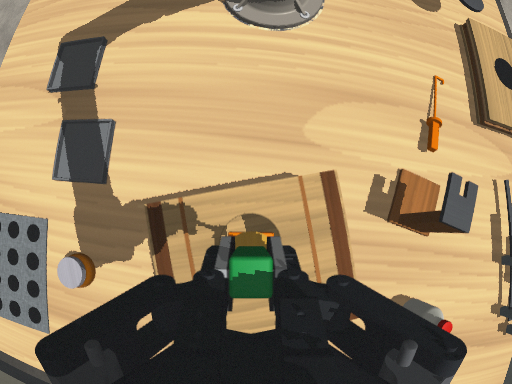

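```bash
python3 -c "
from kin import *
crop('wrist14',40,25,140,200,'c21',3.4)
crop('top0',310,185,390,285,'c22',6)
"
```

```text
(no output)
```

View pics/c21.png

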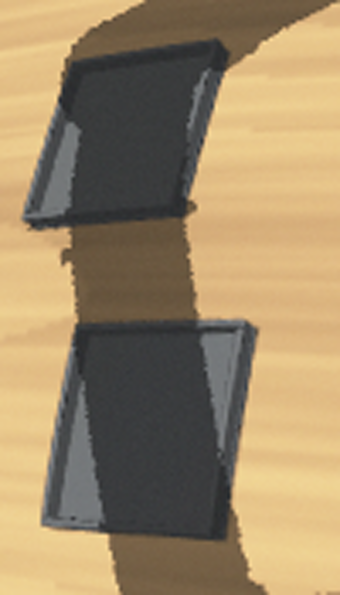

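View pics/c22.png

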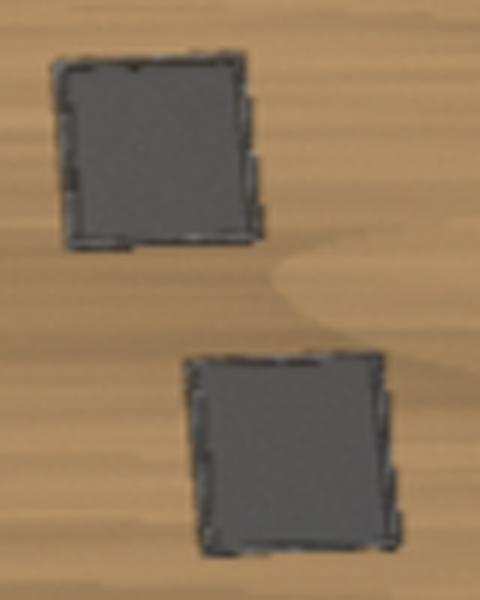

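```bash
python3 -c "
from kin import *
from fit import cr
T=[atz('top0',cr(x,y,6,310,185),.02) for x,y in [(52,62),(243,52),(262,242),(67,249)]]
W=[atz('wrist14',cr(x,y,3.4,40,25),.02) for x,y in [(79,322),(258,322),(224,540),(42,528)]]
print(np.array(T),np.mean(T,0)); print(np.array(W),np.mean(W,0))
" | tail -12
```

```text
caul 1 [ 0.62986729  0.02169534 -2.80290581] -160.59467327174792 rms px 7.258821855936466
[[-0.6, -1.4], [-0.3, -2.6], [-0.7, -5.0], [-1.0, -7.8], [-1.3, -7.3], [3.6, 14.2], [1.5, 7.0], [-4.5, -17.2], [1.9, 15.8], [1.8, 7.8]]
caul -1 [0.63987215 0.02365057 0.04455209] 2.5526468743363955 rms px 0.6312982322988744
[[-0.1, 0.7], [0.3, -0.4], [0.3, 0.1], [0.2, 0.3], [-0.1, 0.7], [0.0, -1.2], [0.5, -0.8], [-0.1, 0.4], [-1.8, 0.4], [0.9, -0.0]]
[[ 0.48836897 -0.28497872  0.02      ]
 [ 0.49386627 -0.4166643   0.02      ]
 [ 0.36289694 -0.42228619  0.02      ]
 [ 0.35949576 -0.28993178  0.02      ]] [ 0.42615699 -0.35346525  0.02      ]
[[ 0.36538585 -0.41623682  0.02      ]
 [ 0.36360101 -0.28081448  0.02      ]
 [ 0.49210373 -0.2765365   0.02      ]
 [ 0.49710115 -0.41244566  0.02      ]] [ 0.42954793 -0.34650837  0.02      ]
```

Call:
step_arm --pt "-0.0014 -0.0037 0 0 0 0 1" --pt "-0.0043 -0.0112 0 0 0 0 1" --pt "-0.0086 -0.0224 0 0 0 0 1" --pt "-0.0144 -0.0374 0 0 0 0 1" --pt "-0.021 -0.054 0 0 0 0 1" --pt "-0.028 -0.073 0 0 0 0 1" --pt "-0.035 -0.0916 0 0 0 0 1" --pt "-0.0424 -0.11 0 0 0 0 1" --pt "-0.0496 -0.129 0 0 0 0 1" --pt "-0.0568 -0.1476 0 0 0 0 1"

```text
t: 18.4
eef_pos: [0.4928, -0.1424, 0.3729]
tool_rot: [-0.191, -0.053, 0.98, -0.011]
contact_force: [0.9, -0.6, -3.9]
gripper_width: 0.191
```

Call:
step_arm --pt "-0.007 -0.0187 0 0 0 0 1" --pt "-0.0144 -0.0374 0 0 0 0 1" --pt "-0.0216 -0.056 0 0 0 0 1" --pt "-0.0288 -0.0748 0 0 0 0 1" --pt "-0.036 -0.0934 0 0 0 0 1" --pt "-0.0432 -0.112 0 0 0 0 1" --pt "-0.0503 -0.131 0 0 0 0 1" --pt "-0.0575 -0.1495 0 0 0 0 1" --pt "-0.064 -0.166 0 0 0 0 1" --pt "-0.069 -0.1794 0 0 0 0 1"

```text
t: 19.23
eef_pos: [0.423, -0.3219, 0.3729]
tool_rot: [-0.191, -0.052, 0.98, -0.01]
contact_force: [-0.9, -0.2, -3.7]
gripper_width: 0.191
```

Call:
step_arm --pt "-0.004 -0.011 0 0 0 0 1" --pt "-0.007 -0.019 0 0 0 0 1" --pt "-0.0095 -0.025 0 0 0 0 1" --pt "-0.011 -0.029 0 0 0 0 1" --pt "-0.011 -0.029 -0.01 0 0 0 1" --pt "-0.011 -0.029 -0.025 0 0 0 1" --pt "-0.011 -0.029 -0.04 0 0 0 1" --pt "-0.011 -0.029 -0.05 0 0 0 1" --pt "-0.011 -0.029 -0.05 0 0 0 1"

```text
t: 19.98
eef_pos: [0.4134, -0.3473, 0.3209]
tool_rot: [-0.191, -0.055, 0.98, -0.009]
contact_force: [-0.9, 0.8, -3.7]
gripper_width: 0.2
```

```bash
python3 -c "
from kin import *
log(); picker_now()
snap('wrist','wrist15'); snap('side','side15'); crop('side15',250,70,350,190,'c23',5)
"
```

```text
t 19.983 q [ 0.8796  0.4125 -0.5745  1.5562  0.3698  1.6028  1.9295] p [ 0.4134 -0.3473  0.3209] R [-0.1914 -0.0546  0.98   -0.0094] F [-0.9103  0.803  -3.6533] g 0.2
F [ 0.4202 -0.3461  0.1609] u,w,z [-0.1761 -0.3383  0.0309] lean 0.2 az 6.4
```

View pics/c23.png

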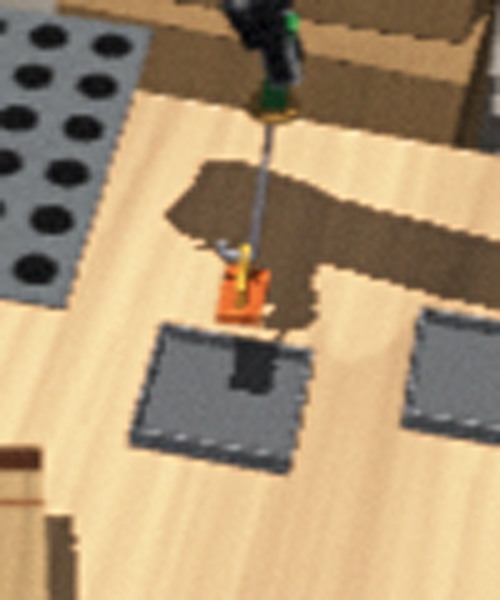

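View pics/wrist15.png

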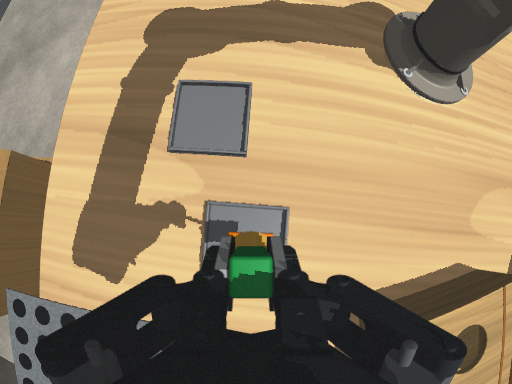

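Call:
step_arm --pt "0 0 -0.008 0 0 0 1" --pt "0 0 -0.022 0 0 0 1" --pt "0 0 -0.038 0 0 0 1" --pt "0 0 -0.054 0 0 0 1" --pt "0 0 -0.07 0 0 0 1" --pt "0 0 -0.084 0 0 0 1" --pt "0 0 -0.093 0 0 0 1" --pt "0 0 -0.098 0 0 0 1" --pt "0 0 -0.098 0 0 0 1" --pt "0 0 -0.098 0 0 0 1"

```text
t: 20.92
eef_pos: [0.4144, -0.3485, 0.2258]
tool_rot: [-0.19, -0.054, 0.98, -0.011]
contact_force: [0.4, 0.9, -2.7]
gripper_width: 0.196
```

Call:
step_arm --pt "0 0 -0.003 0 0 0 1" --pt "0 0 -0.006 0 0 0 1" --pt "0 0 -0.009 0 0 0 1" --pt "0 0 -0.012 0 0 0 1" --pt "0 0 -0.014 0 0 0 1" --pt "0 0 -0.016 0 0 0 1" --pt "0 0 -0.018 0 0 0 1" --pt "0 0 -0.018 0 0 0 1" --pt "0 0 -0.018 0 0 0 1"

```text
t: 21.67
eef_pos: [0.4141, -0.3486, 0.2076]
tool_rot: [-0.19, -0.054, 0.98, -0.011]
contact_force: [-0.7, -0.2, -1.4]
gripper_width: 0.197
```

```bash
python3 -c "
from kin import *
log(); picker_now()
snap('wrist','wrist16'); snap('side','side16'); crop('side16',250,100,350,190,'c24',6);crop('wrist16',180,180,310,300,'c25',5)
"
```

```text
t 21.667 q [ 0.8671  0.5117 -0.5584  1.6811  0.4255  1.4032  1.8471] p [ 0.4141 -0.3486  0.2076] R [-0.1898 -0.0535  0.9803 -0.0107] F [-0.7433 -0.2398 -1.4366] g 0.197
F [ 0.4214 -0.3479  0.0476] u,w,z [-0.1752 -0.3401 -0.0824] lean 0.1 az 6.3
```

View pics/c24.png

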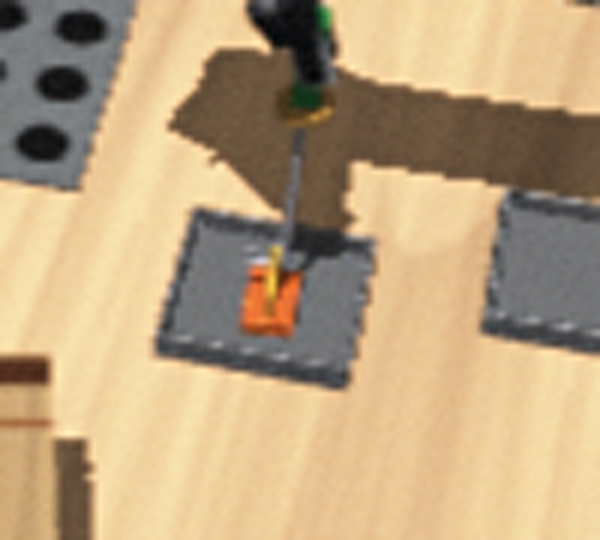

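View pics/c25.png

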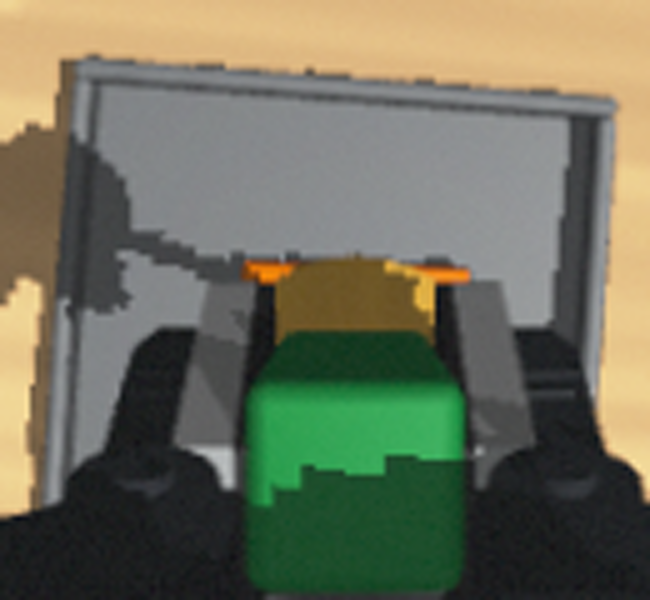

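Call:
step_arm --pt "0 0 -0.005 0 0 0 1" --pt "0 0 -0.01 0 0 0 1" --pt "0 0 -0.015 0 0 0 1" --pt "0 0 -0.018 0 0 0 1" --pt "0 0 -0.018 0 0 0 1"

```text
t: 22.18
eef_pos: [0.4136, -0.3483, 0.1885]
tool_rot: [-0.19, -0.054, 0.98, -0.01]
contact_force: [-1.9, 0.7, -1.3]
gripper_width: 0.195
```

```bash
python3 -c "
from kin import *
log(); picker_now()
"
```

```text
t 22.183 q [ 0.8633  0.5323 -0.5539  1.6977  0.4368  1.3724  1.833 ] p [ 0.4136 -0.3483  0.1885] R [-0.1904 -0.0537  0.9802 -0.0102] F [-1.8714  0.6696 -1.2904] g 0.195
F [ 0.4208 -0.3474  0.0285] u,w,z [-0.1757 -0.3396 -0.1015] lean 0.0 az 6.3
```

Call:
step_arm --pt "-0.004 -0.0004 0 0 0 0 1" --pt "-0.01 -0.001 0 0 0 0 1" --pt "-0.016 -0.0017 0 0 0 0 1" --pt "-0.022 -0.0024 0 0 0 0 1" --pt "-0.028 -0.003 0 0 0 0 1" --pt "-0.034 -0.0037 0 0 0 0 1" --pt "-0.04 -0.0044 0 0 0 0 1" --pt "-0.04 -0.0044 0 0 0 0 1"

```text
t: 22.85
eef_pos: [0.3725, -0.3534, 0.1897]
tool_rot: [-0.19, -0.053, 0.98, -0.011]
contact_force: [-0.3, -0.9, -1.2]
gripper_width: 0.195
```

```bash
python3 -c "
from kin import *
log(); picker_now()
snap('side','side17'); crop('side17',250,100,350,190,'c26',6)
"
```

```text
t 22.85 q [ 0.9177  0.4809 -0.5539  1.7746  0.4332  1.3345  1.8669] p [ 0.3725 -0.3534  0.1897] R [-0.1903 -0.0529  0.9802 -0.0108] F [-0.3388 -0.8949 -1.1859] g 0.195
F [ 0.3797 -0.3528  0.0297] u,w,z [-0.2171 -0.3406 -0.1003] lean 0.1 az 6.2
```

View pics/c26.png

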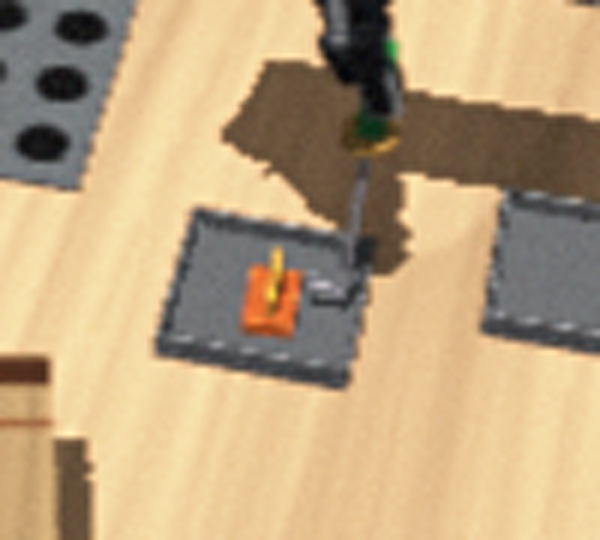

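Call:
step_arm --pt "0 0 0.015 0 0 0 1" --pt "0 0 0.05 0 0 0 1" --pt "0 0 0.09 0 0 0 1" --pt "0 0.01 0.13 0 0 0 1" --pt "0.01 0.03 0.165 0 0 0 1" --pt "0.03 0.06 0.17 0 0 -5 1" --pt "0.05 0.09 0.17 0 0 -10 1" --pt "0.06 0.13 0.17 0 0 -15 1" --pt "0.07 0.17 0.17 0 0 -18 1" --pt "0.075 0.21 0.17 0 0 -18 1"

```text
t: 23.73
eef_pos: [0.4501, -0.1417, 0.3593]
tool_rot: [-0.189, 0.103, 0.976, 0.02]
contact_force: [1.4, -0.6, -0.5]
gripper_width: 0.192
```

```bash
python3 -c "
from kin import *
log(); picker_now(); w=np.array([-0.1839,0.2514,0.949,0.0489]); inc([.3822,.3515,.355],Rn.from_quat(np.roll(w,-1)))
"
```

```text
t 23.733 q [ 0.6754  0.3284 -0.6389  1.5903  0.1264  1.6644  1.3747] p [ 0.4501 -0.1417  0.3593] R [-0.1888  0.1026  0.9764  0.0196] F [ 1.3593 -0.5917 -0.4694] g 0.192
F [ 0.4573 -0.1433  0.1994] u,w,z [-0.118  -0.1405  0.0694] lean 0.1 az -12.0
inc [-0.0679  0.4932 -0.0043] [  0.1   0.  -17.7] rows 11.939925306015885 2.470762240531789
```

Call:
step_arm --pt "0 0.04 0 0 0 -3 1" --pt "0 0.08 0 0 0 -6 1" --pt "0 0.12 0 0 0 -9 1" --pt "0 0.16 0 0 0 -12 1" --pt "-0.005 0.2 0 0 0 -15 1" --pt "-0.015 0.24 0 0 0 -17.7 1" --pt "-0.025 0.28 0 0 0 -17.7 1" --pt "-0.035 0.32 0 0 0 -17.7 1" --pt "-0.045 0.355 0 0 0 -17.7 1" --pt "-0.055 0.39 0 0 0 -17.7 1"

```text
t: 24.57
eef_pos: [0.3931, 0.2492, 0.3598]
tool_rot: [-0.184, 0.249, 0.95, 0.048]
contact_force: [1.1, 0.5, -0.7]
gripper_width: 0.196
```

```bash
python3 -c "
from kin import *
log(); picker_now(); w=np.array([-0.1839,0.2514,0.949,0.0489]); inc([.3822,.3515,.355],Rn.from_quat(np.roll(w,-1)))
"
```

```text
t 24.567 q [ 0.216   0.2499 -0.8267  1.7123 -0.161   1.4296  0.484 ] p [0.3931 0.2492 0.3598] R [-0.1835  0.249   0.9498  0.0479] F [ 1.1346  0.4692 -0.7121] g 0.196
F [0.3996 0.2455 0.1998] u,w,z [-0.1347  0.2522  0.0698] lean 0.1 az -29.4
inc [-0.0109  0.1023 -0.0048] [ 0.1  0.  -0.3] rows 2.470348779005204 0.04402674548253308
```

Call:
step_arm --pt "-0.004 0.04 0 0 0 0 1" --pt "-0.008 0.075 0 0 0 0 1" --pt "-0.011 0.1 -0.01 0 0 0 1" --pt "-0.011 0.102 -0.045 0 0 0 1" --pt "-0.011 0.102 -0.085 0 0 0 1" --pt "-0.011 0.102 -0.125 0 0 0 1" --pt "-0.011 0.102 -0.15 0 0 0 1" --pt "-0.011 0.102 -0.153 0 0 0 1" --pt "-0.011 0.102 -0.153 0 0 0 1"

```text
t: 25.32
eef_pos: [0.3825, 0.3489, 0.2058]
tool_rot: [-0.185, 0.249, 0.949, 0.047]
contact_force: [-0.3, 0.0, -0.9]
gripper_width: 0.194
```

```bash
python3 -c "
from kin import *
log(); picker_now(); w=np.array([-0.1839,0.2514,0.949,0.0489]); inc([.4501,.3345,.190],Rn.from_quat(np.roll(w,-1)))
snap('wrist','wrist18');snap('side','side18');crop('side18',190,240,290,340,'c27',6)
"
```

```text
t 25.317 q [-0.0166  0.4786 -0.8163  1.8212 -0.0308  1.0871  0.2809] p [0.3825 0.3489 0.2058] R [-0.1851  0.2494  0.9494  0.0471] F [-0.3078  0.0335 -0.8501] g 0.194
F [0.3884 0.345  0.0458] u,w,z [-0.1355  0.3524 -0.0842] lean 0.2 az -29.4
inc [ 0.0676 -0.0144 -0.0158] [ 0.1 -0.2 -0.3] rows 1.7012581465262768 0.04814232271081919
```

View pics/c27.png

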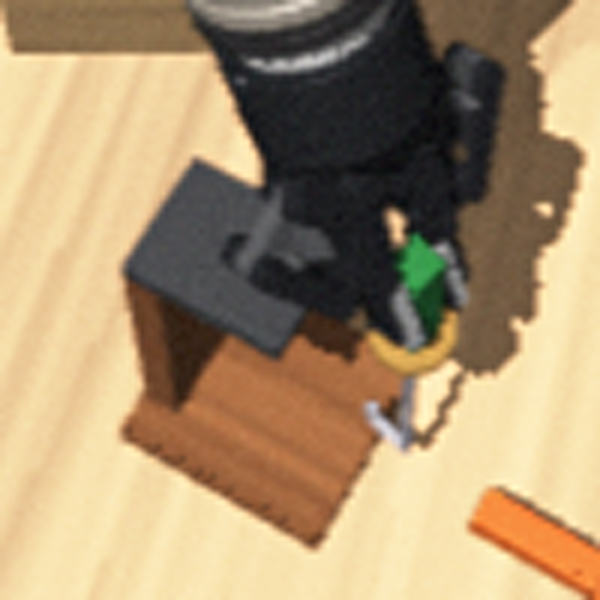

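Call:
step_arm --pt "0.01 0 0 0 0 0 1" --pt "0.02 -0.002 0 0 0 0 1" --pt "0.035 -0.006 0 0 0 0 1" --pt "0.05 -0.01 0 0 0 0 1" --pt "0.062 -0.013 0 0 0 0 1" --pt "0.0675 -0.0145 0 0 0 0 1" --pt "0.0675 -0.0145 0 0 0 0 1"

```text
t: 26.0
eef_pos: [0.4529, 0.334, 0.2067]
tool_rot: [-0.183, 0.251, 0.949, 0.049]
contact_force: [0.1, -0.1, -0.7]
gripper_width: 0.195
```

```bash
python3 -c "
from kin import *
log(); picker_now(); w=np.array([-0.1839,0.2514,0.949,0.0489]); inc([.4501,.3345,.190],Rn.from_quat(np.roll(w,-1)))
snap('side','side19');crop('side19',190,240,290,340,'c28',6)
"
```

```text
t 26.0 q [-0.0006  0.553  -0.771   1.6946  0.0169  1.1626  0.33  ] p [0.4529 0.334  0.2067] R [-0.1833  0.2508  0.9493  0.0486] F [ 0.0714 -0.0918 -0.6588] g 0.195
F [0.4595 0.3304 0.0468] u,w,z [-0.0664  0.3304 -0.0832] lean 0.1 az -29.6
inc [-0.0028  0.0005 -0.0167] [ 0.   0.1 -0.1] rows 0.4072847184670203 0.015246867786404404
```

View pics/c28.png

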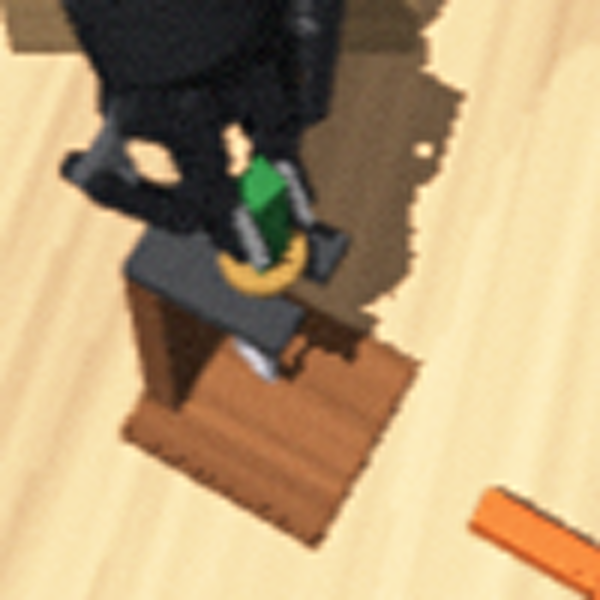

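Now lower the last 16 mm onto the fork and release.

Call:
step_arm --pt "-0.003 0.0005 -0.004 0 0 0 1" --pt "-0.003 0.0005 -0.008 0 0 0 1" --pt "-0.003 0.0005 -0.012 0 0 0 1" --pt "-0.003 0.0005 -0.0155 0 0 0 1" --pt "-0.003 0.0005 -0.0165 0 0 0 1" --pt "-0.003 0.0005 -0.0165 0 0 0 1"

```text
t: 26.55
eef_pos: [0.447, 0.3352, 0.1901]
tool_rot: [-0.184, 0.249, 0.95, 0.048]
contact_force: [-1.6, -0.5, 1.8]
gripper_width: 0.195
```

```bash
python3 -c "
from kin import *
log(); picker_now()
"
```

```text
t 26.55 q [-0.0075  0.5666 -0.7682  1.7183  0.0249  1.13    0.3278] p [0.447  0.3352 0.1901] R [-0.1844  0.2492  0.9495  0.0476] F [-1.5577 -0.5223  1.7634] g 0.195
F [0.4532 0.3314 0.0301] u,w,z [-0.0725  0.3321 -0.0999] lean 0.1 az -29.4
```

Call:
step_arm --pt "0 0 0 0 0 0 0.6" --pt "0 0 0 0 0 0 0.2" --pt "0 0 0 0 0 0 -0.2" --pt "0 0 0 0 0 0 -0.5" --pt "0 0 0 0 0 0 -0.5" --pt "0.006 -0.004 0.018 0 0 0 -0.5" --pt "0.016 -0.009 0.046 0 0 0 -0.5" --pt "0.029 -0.017 0.083 0 0 0 -0.5" --pt "0.042 -0.024 0.12 0 0 0 -0.5" --pt "0.055 -0.031 0.157 0 0 0 -0.5"

```text
t: 27.38
eef_pos: [0.5029, 0.3036, 0.3488]
tool_rot: [-0.184, 0.249, 0.95, 0.048]
contact_force: [0.4, 0.6, 0.4]
gripper_width: 0.748
```

```bash
python3 -c "
from kin import *
log()
snap('wrist','wrist20');snap('side','side20');crop('side20',190,240,290,340,'c29',6)
"
```

```text
t 27.383 q [ 0.0526  0.4852 -0.7768  1.4456 -0.0221  1.4807  0.3732] p [0.5029 0.3036 0.3488] R [-0.1839  0.2494  0.9496  0.048 ] F [0.4371 0.6147 0.386 ] g 0.748
```

View pics/c29.png

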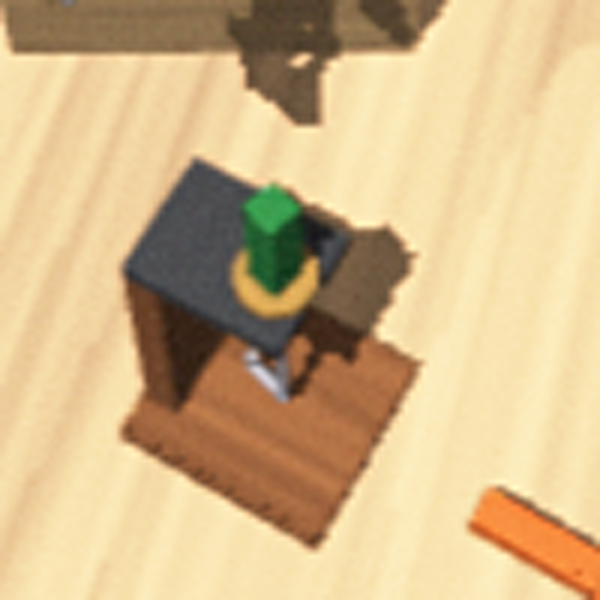

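View pics/wrist20.png

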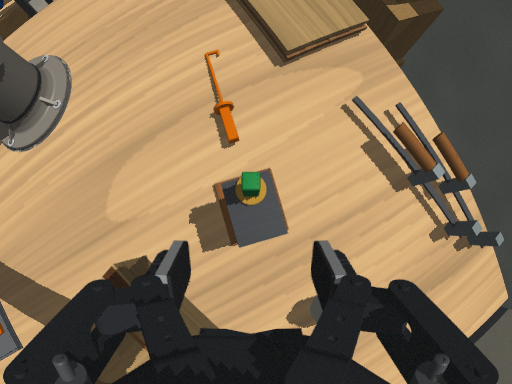

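View pics/side20.png

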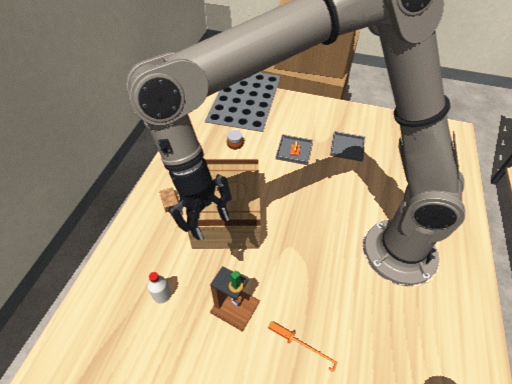

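```bash
python3 -c "
from kin import *
crop('wrist20',200,155,300,255,'c30',6)
for n in ('wrist20',):
    snap('wrist','wrist21'); snap('side','side21')
print([ (round(d['conf'],2),np.array(d['location'])*[512,384]) for d in bot.place_of('picker_collar','wrist')])
print([ (round(d['conf'],2),np.array(d['location'])*[512,384]) for d in bot.place_of('picker_grip','wrist')])
crop('side21',210,250,270,310,'c31',10); crop('side0',210,250,270,310,'c32',10)
s=np.array([.4563,.3290,.16]); print('seat proj wrist21',proj('wrist21',s),'handle top if at seat',proj('wrist21',s+[0,0,.07]),'side',(proj('side21',s+[0,0,.07])-[210,250])*10)
"
```

```text
[(0.85, array([219.5968, 102.9888])), (0.63, array([249.4976, 186.3168]))]
[(0.97, array([246.4256, 181.5168])), (0.75, array([227.7888, 124.416 ]))]
seat proj wrist21 [245.85903034 190.18252402] handle top if at seat [245.30630016 181.81678724] side [238.21026826 224.98451066]
```

View pics/c30.png

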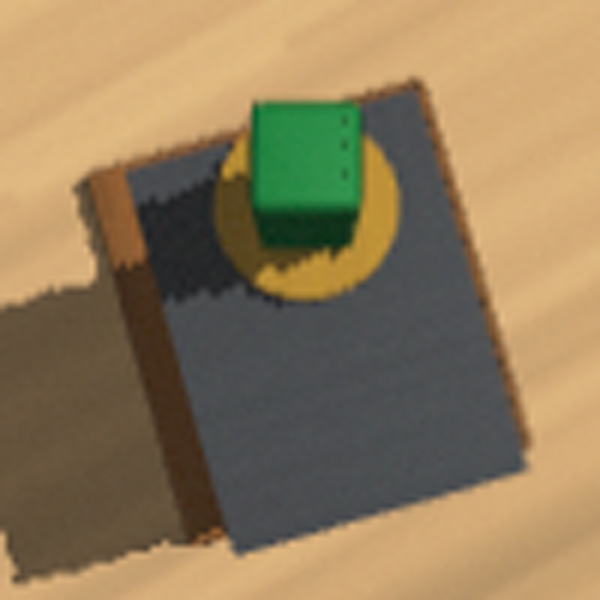

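View pics/c31.png

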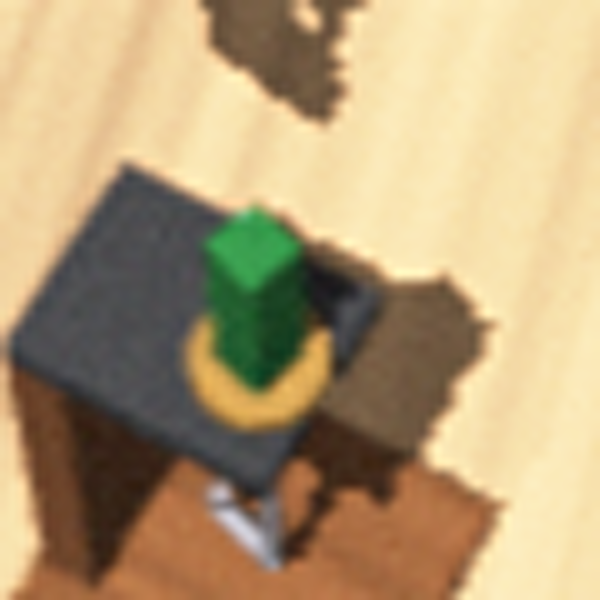

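View pics/c32.png

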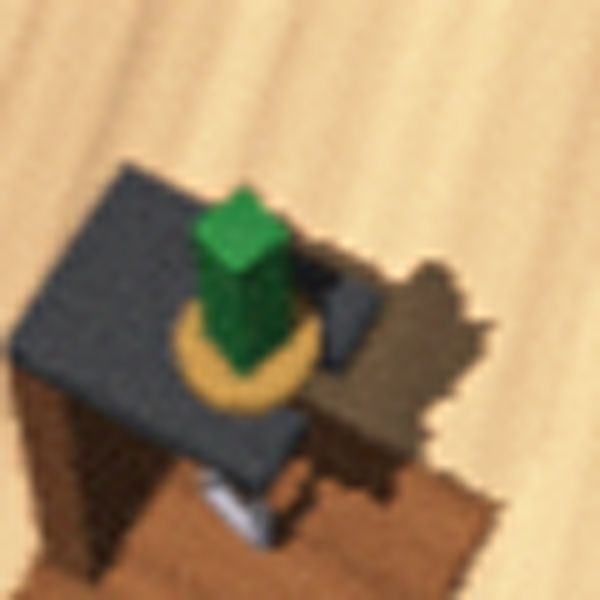

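```bash
python3 -c "
from kin import *
a=atz('side21',(210+254/10-.45,250+247/10-.45),.23); b=atz('side0',(210+243/10-.45,250+228/10-.45),.23); print('side now',a,'start',b,'diff',(a-b)*1e3)
from fit import cr
c=atz('wrist20',cr(306,152,6,200,155),.23); print('wrist20 handle top',c)
d=atz('wrist20',cr(308,208,6,200,155),.166); print('collar',d, 'vs seat', (d-[.4563,.329,.166])*1e3)
" | grep -v -e caul -e hole -e drum -e '\[\['
```

```text
side now [0.45227686 0.33261194 0.23      ] start [0.45635223 0.32860906 0.23      ] diff [-4.07536257  4.00288294  0.        ]
wrist20 handle top [0.45247815 0.33222449 0.23      ]
collar [0.45344444 0.33206162 0.166     ] vs seat [-2.85555509e+00  3.06161644e+00  2.77555756e-14]
```

```bash
python3 -c "
from kin import *
snap('top','top22'); crop('top22',310,185,390,285,'c33',5); crop('side21',255,120,335,180,'c34',9)
for t,c in [('caul','top'),('caul','side')]: print([(round(d['conf'],2),np.array(d['location'])*[512,384]) for d in bot.place_of(t,c)][:2])
print(atz('side21',(295.5,150.5),.005))
log()
"
```

```text
[(0.66, array([337.3056, 208.3968]))]
[]
[ 0.4213735  -0.35139447  0.005     ]
t 27.833 q [ 0.0515  0.4871 -0.7767  1.4504 -0.0216  1.4766  0.3727] p [0.5018 0.3041 0.3457] R [-0.1848  0.2492  0.9495  0.0471] F [-0.4973  0.0014  0.0761] g 0.745
```

View pics/c33.png

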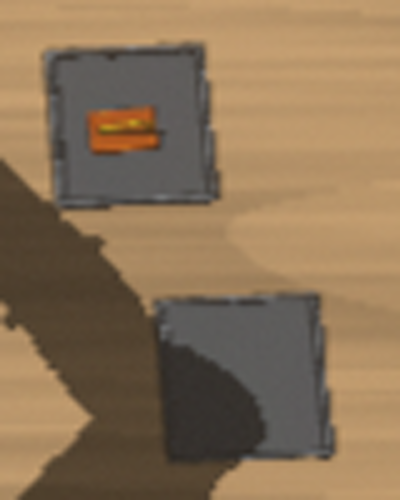

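View pics/c34.png

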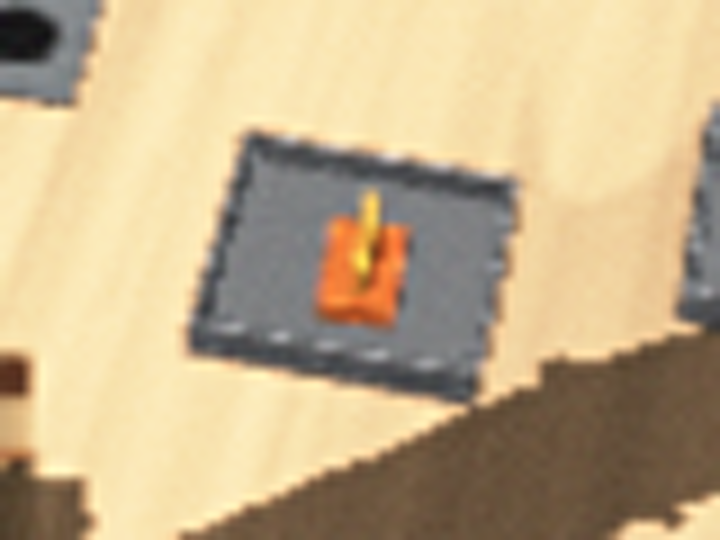

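The top crop (tray at about 336,211) and the side crop (about 293,148) both show the caul upright near the middle of the left tray. The picker hangs plumb in the fork and the arm is clear of everything, so I'm handing in.

```bash
python3 -c "
from h import *
print(bot.hand_in())"
```

```text
the job is handed in; nothing more can be done
None
```

I hooked the caul by its bail, lifted it out through the sound hole, and stood it in the left tray. The picker is back in its fork, and the job was handed in at about 28 s of the 72 s allowed. The hand-in gave no verdict.

**How it went:** I hung the picker back once and gripped it again with the gripper 22° off the handle's axis. The steeper lean that the hole needed (about 37°) was close to the arm's joint limits otherwise. The hook caught the bail on the first try.

**Last checks:**
- **Caul:** it stands upright near the middle of the tray, seen in the top and side pictures, and clear of the picker. Of the two trays, I used the one with the larger y, which is farther to the robot's left.
- **Picker:** the handle is plumb. The collar is about 4–6 mm from its seat, where 16 mm is allowed.
- **Robot:** the gripper is open and about 0.15 m clear of the rack, and it read no contact force beyond the sensor's noise.
- **Bystanders:** in the side view the glue bottle and wax jar look unmoved. The arm partly covers the sanding block there. I did not measure any of the three at the end.

**What disagreed:**
- The hook was found pointing to the rack's +x side, not −x as the description says. I went by the pictures, and it made no difference to the handling.
- The network missed the caul in the last side picture, though the caul is plain to see there.

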